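# Flush out the boot-rinse tray

## Robot

A 6-joint arm with a two-finger parallel gripper is mounted at the origin on the work surface. World frame = base frame: x ahead of the robot, y to its left, z up, the work surface at z = 0. Lengths are in mm, angles in rad, forces in N, time in s.
With the tool pointing down it reaches from about 350 to 775 mm from the base axis. Payload 7.3 kg.
Tool frame: the origin (TCP) lies on the centre line of the jaws, within the pads' length; the fingertips stand 14 mm ahead of it and the grasp point (between the pads) lies 5 mm behind it; z points along the fingers, y is the line along which they close (so a half turn about z gives the same grasp; the last joint's range is limited). The gripper opens to 92 mm and grips with 3 to 60 N. Pads are 19 mm wide; open, the fingers measure 130 mm over their backs; the gripper's body (75 mm by 190 mm) begins 47 mm behind the grasp point.
Start: joints at [1.055, 0.342, 1.524, -0, 1.275, -0.146], TCP at [189.736, 489.534, 240.741] pointing down, gripper open.
Joint ranges: [-2.53, 2.53], [-0.77, 2.02], [0.04, 2.7], [-1, 4.14], [0.28, 2.66], [-3.11, 3.11]. Speed limits (rad/s): [2.57, 2.57, 3.14, 3.14, 3.14, 3.14].

## Interface

Orientations are given as [roll, pitch, yaw] about the fixed x, y, z axes, in that order (R = Rz(yaw) Ry(pitch) Rx(roll)).
In Python, from plant import get_obs, capture, bot, spot_in, trace, pinpoint gives the robot as it stands.
- The arm moves only by the tool play_rows, never from a script. Its argument "rows" is a list of rows, each a list of 2 entries, a list of its own where there are three numbers: the shift along the world's x, y, z in units of 3 cm (1.0 is 3 cm), then the turn, a rotation vector about the world's x, y, z in units of 8 degrees (1.0 is 8 degrees). A call has 1 to 12 rows; each row shifts and turns the commanded pose from where the row before left it; what a row does not reach is not made up. A row lasts 1/8 s, in which the tool goes at most 62.5 mm and 10.7 degrees, less where a joint would pass 70% of its speed; a pose out of reach is approached as far as the arm can. A call with a number of a shift or a turn outside -1 to 1 is refused whole. A call with a gripper value outside its range is refused whole. "hand" is the opening, from -1 (shut) to 1 (fully open), set as the call begins (left out, the last holds). The fingers move at their own pace and stop on an object; the grip force is fixed at half the most. Time passes only in rows, so rows that do not move let the fingers close. It gives the time, the measured TCP pose, the force, the opening and the grip force at its end, in the units of the state.
- get_obs(): the state, without advancing time (a new reading comes with each control period).
- capture(name): name is "scene" or "side" or "wrist"; returns a dict with "frame" (384x512x3 uint8, red, green, blue), "fov_y" (degrees; the focal length in pixels is half the picture's height over the tangent of half this angle, whatever the lens; pixels are square), "cx", "cy" (the principal point, pixels), "dist" ([k1, k2, p1, p2, k3] as OpenCV has them; the pictures are not rectified), "rvec" (rotation vector, rad) and "tvec" (3), from world to camera coordinates, as OpenCV has them; the wrist camera has in their place "hand_eye" (4x4, takes a point from camera to tool coordinates, whose origin is the TCP and whose axes are the flange's). Camera axes: x right, y down, z forward; pixel columns grow to the right and rows downward; lengths in mm; the calibration is good to about 2 mm. A picture is of the moment at which its call begins: read the wrist's pose just before it. There is no depth.
- bot.close_job(): hands the job in; it is judged then, once.
Trained networks look in the newest picture that a camera, given by its name, has taken for a name from the list of things; names that differ only in an ending like _2 or _b are one class to them, and where a whole thing is asked for, a point or a joint stands for the part that bears it (a point fixed in the world has none). Each returns a list of dicts, best first, with "p" (0 to 1); they miss things now and then, are a little off and sometimes report something else, mostly with a low value. They report only what shows in the picture. A call takes as long as a camera call. They do not tell look-alikes from the thing itself.
- spot_in(query, camera): "at" ([row, column] in pixels, amid what is visible of it).
- trace(query, camera): "mask" (384x512 bool, what is visible of it) and "at" ([row, column] in pixels, amid what is visible of it).
- pinpoint(query, camera): "at" ([row, column] in pixels: a listed point, or the origin of a listed thing).
The state is a dict: "time": time; "joint_positions": joint angles; "dq": joint speeds; "tau": joint torques, N m; "tool_pos": TCP position; "tcp_rot": TCP orientation; "contact_force": force on the tool from outside, world axes, zero at the start; "moment": the same for the moment, N m; "grip_width": finger opening in mm; "finger_force": force on a finger pad.
Only numpy, scipy, OpenCV 4.12 (cv2) and the standard library are available. Lean on these libraries where they do the work, as an engineer would, in place of code of your own. Each camera call takes 0.05 s, during which the arm holds its last target. There are 200 camera calls.

## Task

The boot-rinse tray is due for a flush. While its drain grates are still snapped in, use the scraper block to push every flake of lime scale over the tray's open side edge into the blue catch pan; then lever each grate up by its front lip with the orange pry bar - keep the gripper off a grate until the bar has popped it - and put the grates in the red tote. Last, turn the red valve lever to half open (45 degrees) for the rinse, leave the scraper and the pry bar on the black mat, and do not disturb the other things on the shelf.

Things in the scene. Friction and masses are not known exactly. Their poses are not given: they have to be found in the camera images.
- tray: Grey boot-rinse tray, fixed, 312 x 346 mm, flat floor 45 mm above the shelf. Origin: centre of underside; x away from the robot, y to its left. 10 mm rims at x = -153, x = +153, y = -173 mm, and at y = +173 mm for x over +40. Left edge y = +170 is open, flush with the floor, for x from -150 to +40. Drain channel along y, x = +66 to +99, edged by steel lips 3 mm thick, 5 mm above the floor.
- grate0: Steel drain grate, 200 g (two or three of the three are present, in any bay): plate 68 (x) x 92 (y) x 8 mm. Origin: centre of plate's underside. Snapped in, its axes match the tray's and its origin is at tray x = +72, z = +50 mm, y = -88, +12 or +112 mm (right, middle, left bay). A skirt at x = 0 and a heavier bar at x = +18 to +26 mm reach 12 mm below the plate, into the channel.
- grate1: As grate0. Snapped in, its underside is 5 mm above the tray floor, and its front lip overhangs the channel's front frame lip by 25 mm: the bar's thin tip slides in under it along the floor, up to 25 mm deep. A spring clip in the channel's front wall holds a bead on its front skirt; up to 10 N at the front lip, raised 8 to 10 mm, pops it out (bar raised about 30 degrees about its tip).
- grate2: As grate0. Once popped, a grate stays propped on its clip: front lip 13 to 17 mm higher than when snapped in, tilted 12 to 15 degrees, its back edge still on the channel frame. It then lifts off freely, for example gripped across its 68 mm (front and back edges). Pushed down hard it would snap in again.
- grate0_lip (a point): Middle of the lower front edge of grate0: 50 mm above the shelf when snapped in, about 65 mm when popped and propped on its clip.
- grate1_lip (a point): Middle of the lower front edge of grate1: 50 mm above the shelf when snapped in, about 65 mm when popped and propped on its clip.
- grate2_lip (a point): Middle of the lower front edge of grate2: 50 mm above the shelf when snapped in, about 65 mm when popped and propped on its clip.
- pan: Blue open catch pan fixed on the shelf, 180 mm (x) x 100 mm (y), 40 mm high, walls 3 mm; it stands against the tray's open left edge, its rim 5 mm below the tray floor; flakes drop in once the scraper face is 20 mm past the edge (going 40 mm past can jam them). Origin: centre of its underside; axes as the tray's.
- flake0: Hard off-white flake of lime scale, 52 x 40 mm, 10 mm thick, 25 g, loose on the front part of the tray floor (two to four of the four are present). Origin: centre of its underside.
- flake1: Hard off-white flake of lime scale, 52 x 40 mm, 10 mm thick, 25 g, loose on the front part of the tray floor (two to four of the four are present). Origin: centre of its underside.
- flake2: Hard off-white flake of lime scale, 52 x 40 mm, 10 mm thick, 25 g, loose on the front part of the tray floor (two to four of the four are present). Origin: centre of its underside.
- flake3: Hard off-white flake of lime scale, 52 x 40 mm, 10 mm thick, 25 g, loose on the front part of the tray floor (two to four of the four are present). Origin: centre of its underside.
- prybar: Straight orange-handled pry bar, 185 mm long, lying flat. Origin: on its underside, at the base of the blade; x points to the tip. Handle 22 mm wide, 20 mm high, x = -105 to -5 mm. Steel blade 24 mm wide with a flat underside, to the tip at x = +80 mm; 6 mm thick up to x = +35 mm, tapering from there to 3 mm at the tip. Centre of mass about x = -8 mm. 140 g.
- scraper: Scraper block standing on its flat rubber-edged sole. Origin: centre of its underside; long axis x. Sole 130 mm (x) x 34 mm (y) x 16 mm high; on it a wooden grip 92 mm (x) x 24 mm (y), from 16 to 50 mm above the underside. Weighs about 180 g.
- mat: Black rubber tool mat fixed on the shelf, 200 mm (x) x 160 mm (y), 3 mm thick, where the scraper and the pry bar belong. Origin: centre of its underside.
- tote: Red open tool tote fixed on the shelf, 310 mm (x) x 180 mm (y), inside 300 x 170 mm, walls 75 mm high, floor 5 mm thick. Origin: centre of its underside.
- valve (a joint): Ball valve lever, in rad: 0 = shut (lever points to the tray's -x, across the pipe, towards the robot), 1.571 = fully open (lever points to the tray's -y, along the pipe); it turns anticlockwise seen from above and stays where it is left (about 0.2 N m). Half open = 0.785.
- valve_grip (a point): Middle of the red lever sleeve, 68 mm from the axis; the sleeve is 68 mm long, 19 mm wide and 12 mm high. x points from here to the vertical turning axis, 68 mm away (at tray x = +90, y = -228 mm). 137 mm above the shelf; room to grip it across its width from above. Its copper pipe, 97 to 114 mm above the shelf, runs along the tray's y, with a spout (75 mm up) reaching tray y = -149 mm.
- jar: Bystander: clear screw jar with dark cap, 72 mm diameter, 100 mm high. Leave alone.
- level: Bystander: aluminium spirit level, 400 x 22 x 50 mm, on edge at the back. Leave alone.
- pull: Bystander: silver drawer pull, 112 mm long. Leave alone.
- stop0: Bystander: black rubber door stop wedge, 110 x 40 x 27 mm. Leave alone.
- stop1: Bystander: black rubber door stop wedge, 110 x 40 x 27 mm. Leave alone.
- stop2: Bystander: black rubber door stop wedge, 110 x 40 x 27 mm. Leave alone.
Mind the look-alikes: they are no part of the job. Leave any brown look-alike of the grate1 alone. Leave any turquoise look-alike of the grate2 alone.

How it is judged:
By the outcome, as a careful person would: the job done as asked, in the order asked, and still so for the second after the job is handed in, with the robot touching nothing.
Of grate0, grate1, grate2 only 2 to 3 are there at a start; the rules pass over those that are not, and their reading is None.
Of flake0, flake1, flake2, flake3 only 2 to 4 are there at a start; the rules pass over those that are not, and their reading is None.
At some moment in a run one of scraper, prybar, flake0, flake1, flake2, flake3 may be knocked a few centimetres aside while the robot is not near it.
It also fails if it takes over 208 s, if anything falls off the work surface, if the arm or the gripper's body presses on something with over 40 N, if the wrist force passes 120 N, or if a joint passes its speed limit or range.

## Working session

There is one attempt and no reset: what is moved stays moved. The work goes in short steps, Python scripts to look and compute and a tool call to move; the robot and the scene stay as the last step left them, time stands still between calls to the robot, and variables do not carry over. Pictures are saved under pics/ and viewed, at most 14 in all, crops included, and the job is handed in when it is done.

Besides the shell and the picture viewer there is one more tool, called after "Request:" as name(argument=value, ...), one argument or row to a line, values as JSON. play_rows: Moves the arm, as the interface text tells. Shifts and turns lie within -1 to 1; 1 stands for 3 cm of shift or 8 degrees of turn. Its arguments: {"type":"object","properties":{"rows":{"type":"array"},"hand":{"type":"number"}},"required":["rows"]}

```bash
mkdir -p pics; ls; cat > h.py <<'E'
import numpy as np, cv2, json
from scipy.spatial.transform import Rotation as R
from plant import get_obs, capture, bot, spot_in, trace, pinpoint
def cam(name):
    o=get_obs(); c=capture(name)
    f=192/np.tan(np.radians(c["fov_y"])/2)
    K=np.array([[f,0,c["cx"]],[0,f,c["cy"]],[0,0,1]]); d=np.array(c["dist"],float)
    if "hand_eye" in c:
        T=np.eye(4);T[:3,:3]=R.from_euler("xyz",o["tcp_rot"]).as_matrix();T[:3,3]=o["tool_pos"]
        M=np.linalg.inv(T@np.array(c["hand_eye"])); Rm,t=M[:3,:3],M[:3,3]
    else: Rm=cv2.Rodrigues(np.array(c["rvec"],float))[0]; t=np.array(c["tvec"],float).ravel()
    return dict(f=c["frame"],K=K,d=d,R=Rm,t=t,name=name)
def proj(c,P):
    return cv2.projectPoints(np.array(P,float).reshape(-1,1,3),cv2.Rodrigues(c["R"])[0],c["t"],c["K"],c["d"])[0].reshape(-1,2)
def ray(c,at):
    p=cv2.undistortPoints(np.array([[[at[1],at[0]]]],float),c["K"],c["d"]).ravel()
    return -c["R"].T@c["t"], c["R"].T@np.array([p[0],p[1],1])
def onz(c,at,z):
    o,v=ray(c,at); return o+v*(z-o[2])/v[2]
def tri(obs):
    A=np.zeros((3,3));b=np.zeros(3)
    for c,at in obs:
        o,v=ray(c,at);v=v/np.linalg.norm(v);P=np.eye(3)-np.outer(v,v);A+=P;b+=P@o
    return np.linalg.solve(A,b)
def save(c,n,crop=None,s=1):
    f=c["f"]
    if crop: f=f[crop[0]:crop[1],crop[2]:crop[3]]
    cv2.imwrite("pics/"+n,cv2.resize(f[:,:,::-1],None,fx=s,fy=s,interpolation=cv2.INTER_CUBIC))
E
python3 - <<'E'
from h import *
np.set_printoptions(precision=1,suppress=True)
cs={n:cam(n) for n in("scene","side")}
for n,c in cs.items(): save(c,n+"0.png",s=1.5); print(n,-c["R"].T@c["t"])
for q in ["tray","grate0","grate0_lip","pan","flake0","prybar","scraper","mat","tote","valve_grip","jar","pull","stop0","level"]:
    for n,c in cs.items():
        print(q,n,[(np.round(r["at"]).tolist(),round(r["p"],2)) for r in pinpoint(q,n)][:6])
print(get_obs())
E
```

```text
pics
scene [ 952.   720.2 1254.7]
side [  26.7 -864.2 1168.8]
tray scene [([210.0, 246.0], 0.78)]
tray side [([198.0, 261.0], 0.72)]
grate0 scene [([108.0, 294.0], 0.94), ([189.0, 209.0], 0.79), ([214.0, 228.0], 0.6)]
grate0 side [([180.0, 276.0], 0.91), ([304.0, 203.0], 0.91), ([180.0, 162.0], 0.69), ([200.0, 292.0], 0.68)]
grate0_lip scene []
grate0_lip side []
pan scene [([251.0, 304.0], 0.62), ([365.0, 295.0], 0.25)]
pan side [([172.0, 216.0], 0.67), ([133.0, 195.0], 0.49)]
flake0 scene [([202.0, 275.0], 0.57), ([187.0, 278.0], 0.5)]
flake0 side [([204.0, 236.0], 0.54), ([191.0, 238.0], 0.48)]
prybar scene [([295.0, 339.0], 0.72)]
prybar side [([184.0, 268.0], 0.58), ([148.0, 199.0], 0.55)]
scraper scene [([320.0, 350.0], 0.97)]
scraper side [([135.0, 196.0], 0.66)]
mat scene [([210.0, 240.0], 0.66), ([309.0, 345.0], 0.57)]
mat side [([142.0, 195.0], 0.57), ([144.0, 274.0], 0.46)]
tote scene [([127.0, 224.0], 0.91)]
tote side [([284.0, 290.0], 0.87), ([118.0, 232.0], 0.25)]
valve_grip scene [([111.0, 164.0], 0.72), ([132.0, 202.0], 0.63)]
valve_grip side [([221.0, 306.0], 0.68)]
jar scene [([332.0, 275.0], 0.84)]
jar side [([132.0, 243.0], 0.76)]
pull scene [([113.0, 168.0], 0.37)]
pull side [([306.0, 358.0], 0.77)]
stop0 scene [([309.0, 230.0], 0.86), ([104.0, 205.0], 0.65), ([366.0, 293.0], 0.64), ([130.0, 220.0], 0.63)]
stop0 side [([329.0, 310.0], 0.94), ([118.0, 235.0], 0.67), ([143.0, 272.0], 0.56), ([136.0, 194.0], 0.28)]
level scene [([244.0, 161.0], 0.95), ([204.0, 277.0], 0.7)]
level side [([175.0, 327.0], 0.7)]
{'time': 1.5, 'joint_positions': array([ 1.1,  0.3,  1.5,  0. ,  1.3, -0.1]), 'dq': array([ 0.,  0., -0.,  0., -0.,  0.]), 'tau': array([  0. , -43.1, -24.4,   0.1,   0. ,  -0. ]), 'tool_pos': array([189.7, 489.5, 240.8]), 'tcp_rot': array([ 3.1, -0. ,  2.8]), 'contact_force': array([ 0.3,  0.2, -0.5]), 'moment': array([-0.,  0., -0.]), 'finger_force': 0.0, 'grip_width': 91.8342000822316}
```

View pics/scene0.png

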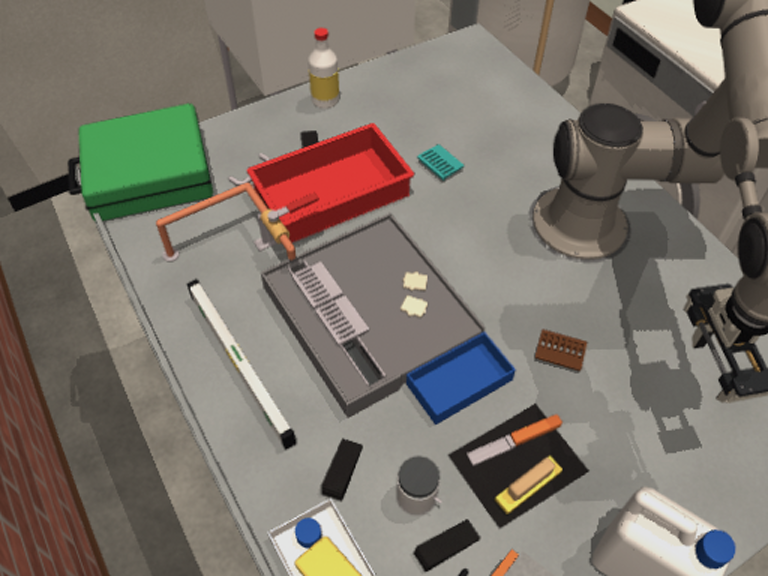

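View pics/side0.png

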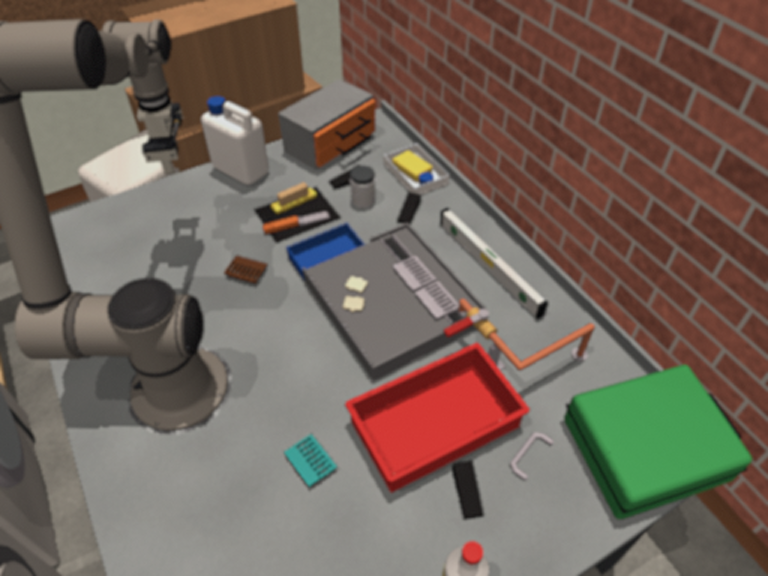

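```bash
cat >> h.py <<'E'
from scipy.optimize import minimize
def box(x0,x1,y0,y1,z0,z1): return np.array([[x,y,z] for x in(x0,x1) for y in(y0,y1) for z in(z0,z1)],float)
def tf(p,P): 
    c,s=np.cos(p[2]),np.sin(p[2]); return np.c_[p[0]+c*P[:,0]-s*P[:,1],p[1]+s*P[:,0]+c*P[:,1],P[:,2]]
def hullimg(pts):
    m=np.zeros((768,1024),np.uint8); cv2.fillConvexPoly(m,cv2.convexHull((pts*2+.5).round().astype(np.int32)),1); return m>0
def fitbox(P,obs,p0,hull=True):
    "obs: list of (cam,mask)"
    ms=[]
    for c,m in obs:
        if hull:
            ys,xs=np.nonzero(m); ms.append(hullimg(np.c_[xs,ys].astype(float)))
        else: ms.append(cv2.resize(m.astype(np.uint8),(1024,768),interpolation=0)>0)
    def cost(q):
        p=[q[0],q[1],q[2]/200]; s=0
        for (c,_),m in zip(obs,ms):
            h=hullimg(proj(c,tf(p,P))); s+=1-(h&m).sum()/(h|m).sum()
        return s
    best=None
    for dy in (0,.3,-.3):
        q0=np.array([p0[0],p0[1],(p0[2]+dy)*200]); S=np.vstack([q0]+[q0+20*np.eye(3)[i] for i in range(3)])
        r=minimize(cost,q0,method="Nelder-Mead",options=dict(initial_simplex=S,xatol=.1,fatol=1e-4))
        if best is None or r.fun<best.fun: best=r
    return np.array([best.x[0],best.x[1],best.x[2]/200]),best.fun
E
cat > m1.py <<'E'
from h import *
np.set_printoptions(precision=3,suppress=True)
cs={n:cam(n) for n in("scene","side")}
sel=dict(tray=((210,246),(198,261)),pan=((251,304),(172,216)),mat=((309,345),(142,195)),tote=((127,224),(284,290)),scraper=((320,350),(135,196)),prybar=((295,339),(148,199)))
P=dict(tray=box(-156,156,-173,173,0,50),pan=box(-90,90,-50,50,0,40),mat=box(-100,100,-80,80,0,3),tote=box(-155,155,-90,90,0,75),
 scraper=np.vstack([box(-65,65,-17,17,3,19),box(-46,46,-12,12,19,53)]),prybar=np.vstack([box(-105,-5,-11,11,3,23),box(0,80,-12,12,3,6)]))
out={}
for q in P:
    obs=[]
    for i,n in enumerate(("scene","side")):
        r=[r for r in trace(q,n) if np.hypot(*(np.array(r["at"])-sel[q][i]))<35]
        if r: obs.append((cs[n],r[0]["mask"])); print(q,n,round(r[0]["p"],2),r[0]["mask"].sum(),np.round(r[0]["at"]))
    x0=np.mean([onz(c,np.argwhere(m).mean(0),20) for c,m in obs],0)
    for y0 in ((0,1.57,3.14,-1.57) if q=="prybar" else (0,1.57) if q=="scraper" else (0,)):
        p,f=fitbox(P[q],obs,(x0[0],x0[1],y0)); print(q,p,f)
        if q not in out or f<out[q][1]: out[q]=(p.tolist(),f)
json.dump(out,open("fit.json","w"))
for n,c in cs.items():
    im=cv2.resize(c["f"][:,:,::-1],None,fx=2,fy=2,interpolation=cv2.INTER_CUBIC)
    for q,(p,f) in out.items():
        h=cv2.convexHull((proj(c,tf(p,P[q]))*2).round().astype(np.int32)); cv2.polylines(im,[h],True,(0,255,255),1)
    t=out["tray"][0]
    for b in(-88,12,112):
        cv2.polylines(im,[(proj(c,tf(t,np.array([[72+i*34,b+j*46,58] for i,j in((-1,-1),(-1,1),(1,1),(1,-1))],float)))*2).round().astype(np.int32)],True,(255,0,0),1)
    cv2.imwrite(f"pics/fit_{n}.png",im[120:720,300:860] if n=="scene" else im[200:720,340:760])
E
python3 m1.py
```

```text
tray scene 0.94 10915 [202. 243.]
tray side 0.96 6657 [205. 261.]
tray [568.546 -43.67    0.23 ] 0.8239875278503975
pan scene 0.57 2417 [252. 307.]
pan side 0.92 812 [164. 213.]
pan [463.802 200.002   0.025] 0.31828850720359514
mat scene 0.77 2906 [307. 344.]
mat side 0.92 777 [142. 202.]
mat [467.339 392.138   0.003] 0.07821623838516989
tote side 0.82 6670 [277. 288.]
tote [ 447.462 -351.713   -0.03 ] 0.03111750175128125
scraper side 0.86 293 [130. 196.]
scraper [481.562 436.417   0.282] 0.22406914893617025
scraper [483.573 436.674   3.365] 0.21342281879194636
prybar scene 0.89 528 [293. 342.]
prybar side 0.58 230 [147. 192.]
prybar [458.636 353.185  -0.132] 0.3724359807654535
prybar [431.6   357.076   3.04 ] 0.5324808340510595
prybar [427.92  356.202   3.036] 0.5395646259815416
prybar [458.902 353.287  -0.154] 0.39085991304377365
```

View pics/fit_scene.png

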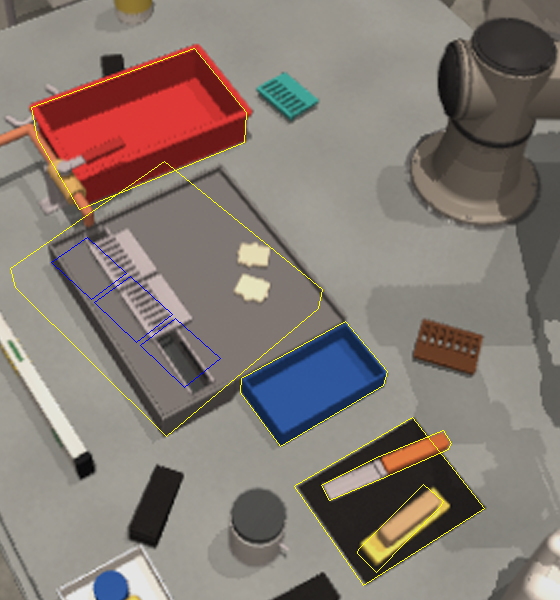

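Request:
play_rows(
  rows=[
    [[0.8,-1,0.45],[0,0,0.2]],
    [[0.8,-1,0.45],[0,0,0.2]],
    [[0.8,-1,0.45],[0,0,0.2]],
    [[0.8,-1,0.45],[0,0,0.2]],
    [[0.8,-1,0.45],[0,0,0.2]],
    [[0.8,-1,0.45],[0,0,0.2]],
    [[0.8,-1,0.45],[0,0,0.2]],
    [[0.8,-1,0.45],[0,0,0.2]],
    [[0.8,-1,0.45],[0,0,0.2]],
    [[0.8,-1,0.45],[0,0,0.2]],
    [[0.8,-1,0.45],[0,0,0.2]],
    [[0,0,0],[0,0,0]],
  ],
)

```text
time: 3.7
tool_pos: [455.2, 157.9, 389.7]
tcp_rot: [3.142, 0.001, 3.076]
contact_force: [-0.6, -0.2, -0.7]
grip_width: 91.4
finger_force: 0.0
```

```bash
cat > m2.py <<'E'
from h import *
np.set_printoptions(precision=3,suppress=True)
import sys
c=cam("wrist"); save(c,"w1.png",s=1.5)
o=get_obs(); print(o["tool_pos"],o["tcp_rot"],o["joint_positions"],c["K"][0,0])
print(-c["R"].T@c["t"], c["R"][2])
E
python3 m2.py
```

```text
[454.165 158.916 389.176] [3.141 0.    3.077] [ 0.177  0.186  1.334  0.     1.622 -1.329] 313.8282873822409
[382.642 161.397 533.684] [ 0.266 -0.017 -0.964]
```

View pics/w1.png

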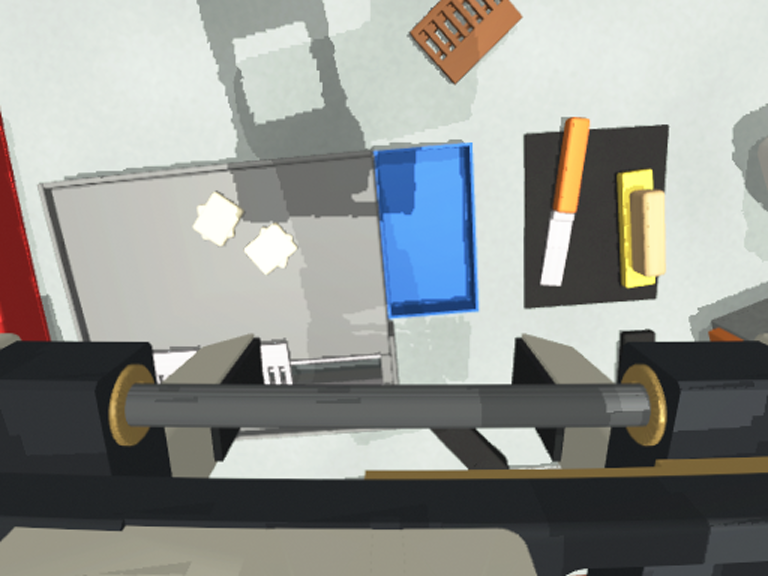

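```bash
cat > m3.py <<'E'
from h import *
np.set_printoptions(precision=3,suppress=True)
cs={n:cam(n) for n in("scene","side","wrist")}
P=dict(pan=box(-90,90,-50,50,0,40),mat=box(-100,100,-80,80,0,3),tote=box(-155,155,-90,90,0,75),
 scraper=np.vstack([box(-65,65,-17,17,3,19),box(-46,46,-12,12,19,53)]),prybar=np.vstack([box(-105,-5,-11,11,3,23),box(0,80,-12,12,3,6)]))
init=dict(pan=(464,200,0.02),mat=(467,392,0),tote=(447,-352,0),scraper=(483,436,.1),prybar=(459,353,-.13))
def big(m):
    n,l,s,_=cv2.connectedComponentsWithStats(m.astype(np.uint8)); return l==1+s[1:,4].argmax()
out={}
for q in P:
    obs=[]
    for n,c in cs.items():
        e=proj(c,[init[q][0],init[q][1],15])[0][::-1]
        r=[r for r in trace(q,n) if np.hypot(*(np.array(r["at"])-e))<(35 if n!="wrist" else 50)]
        if r: obs.append((c,big(r[0]["mask"]))); print(q,n,round(r[0]["p"],2),obs[-1][1].sum(),np.round(r[0]["at"]),e.round())
    for k in range(len(obs)):
        p,f=fitbox(P[q],[obs[k]],init[q]); print("   ",obs[k][0]["name"],p,round(f,3))
    p,f=fitbox(P[q],obs,init[q]); print("  all",p,round(f,3)); out[q]=p.tolist()
json.dump(out,open("fit.json","w"))
w=cs["wrist"]; s=cs["scene"]
# tray corners outer: (frontright, frontleft, backright)
ob=[(w,(42/1.5,184/1.5),(-156,-173)),(w,(373/1.5,151/1.5),(-156,173)),(s,(260.5,144),(-156,-173)),(s,(323.5,221),(-156,173)),(s,(175,182.5),(156,-173))]
from scipy.optimize import least_squares
def res(p): return np.concatenate([proj(c,tf(p[:3],np.array([[a[0],a[1],p[3]]],float)))[0]-px for c,px,a in ob])
r=least_squares(res,[560,-20,0.03,52]); print("tray",r.x,r.fun.reshape(-1,2)); json.dump(r.x.tolist(),open("tray.json","w"))
for q in("flake0","grate0","valve_grip"):
    for n,c in cs.items():
        for d in pinpoint(q,n): print(q,n,np.round(d["at"]),round(d["p"],2),onz(c,d["at"],dict(flake0=45,grate0=50,valve_grip=137)[q])[:2])
E
python3 m3.py
```

```text
pan scene 0.97 2437 [250. 305.] [252. 306.]
pan side 0.79 930 [168. 214.] [168. 217.]
pan wrist 0.69 7093 [154. 281.] [156. 283.]
    scene [463.579 199.372   0.02 ] 0.022
    side [464.191 221.4     0.129] 0.184
    wrist [462.525 199.018   0.019] 0.016
  all [463.763 199.606   0.016] 0.321
mat scene 0.72 2816 [305. 342.] [306. 345.]
mat side 0.89 447 [142. 196.] [140. 197.]
mat wrist 0.71 6994 [143. 390.] [151. 398.]
    scene [465.726 392.384   0.01 ] 0.017
    side [469.519 408.948   0.056] 0.348
    wrist [463.47  391.589   0.008] 0.013
  all [464.855 392.181   0.004] 0.416
tote scene 0.97 5016 [121. 221.] [127. 220.]
tote side 0.63 6730 [276. 289.] [279. 290.]
tote wrist 0.81 2227 [180.   8.] [168. -33.]
    scene [ 435.873 -358.63    -0.024] 0.052
    side [ 446.743 -353.055   -0.031] 0.035
    wrist [ 394.822 -357.97    -0.014] 0.073
  all [ 438.209 -358.168   -0.024] 0.441
scraper scene 0.59 701 [320. 352.] [323. 350.]
scraper side 0.7 310 [131. 196.] [133. 196.]
scraper wrist 0.86 2216 [156. 423.] [159. 423.]
    scene [478.528 437.007   0.11 ] 0.035
    side [483.903 434.9
[... 849 characters left out ...]
275.412]
grate0 scene [187. 212.] 0.75 [ 600.578 -113.979]
grate0 scene [215. 228.] 0.68 [606.137  -1.35 ]
grate0 scene [111. 290.] 0.57 [ 215.895 -268.995]
grate0 side [306. 208.] 0.92 [ 177.324 -326.048]
grate0 side [182. 163.] 0.91 [246.492 201.702]
grate0 side [180. 276.] 0.81 [611.96    2.023]
grate0 side [198. 294.] 0.64 [ 623.757 -102.961]
grate0 wrist [250. 167.] 0.97 [605.257  -5.18 ]
grate0 wrist [ 20. 307.] 0.92 [267.111 239.058]
grate0 wrist [252. 109.] 0.81 [ 603.384 -105.068]
grate0 wrist [148. 142.] 0.5 [432.303 -19.095]
valve_grip scene [134. 201.] 0.75 [ 561.122 -248.272]
valve_grip side [220. 306.] 0.58 [ 558.931 -257.477]
valve_grip wrist [166. 177.] 0.69 [449.085  54.691]
```

Request:
play_rows(
  rows=[
    [[0.08,0.92,-0.63],[0,0,0.13]],
    [[0.08,0.92,-0.63],[0,0,0.13]],
    [[0.08,0.92,-0.63],[0,0,0.13]],
    [[0.08,0.92,-0.63],[0,0,0.13]],
    [[0.08,0.92,-0.63],[0,0,0.13]],
    [[0.08,0.92,-0.63],[0,0,0.13]],
    [[0.08,0.92,-0.63],[0,0,0.13]],
    [[0.08,0.92,-0.63],[0,0,0.13]],
    [[0.08,0.92,-0.63],[0,0,0.13]],
    [[0.08,0.92,-0.63],[0,0,0.13]],
    [[0,0,0],[0,0,0]],
    [[0,0,0],[0,0,0]],
  ],
  hand=0.2,
)

```text
time: 6.6
tool_pos: [477.8, 435.2, 200.5]
tcp_rot: [-3.141, 0.0, -3.023]
contact_force: [1.0, -0.2, 0.7]
grip_width: 55.3
finger_force: 0.0
```

```bash
cat > m4.py <<'E'
from h import *
import sys
np.set_printoptions(precision=3,suppress=True)
P=dict(scraper=np.vstack([box(-65,65,-17,17,3,19),box(-46,46,-12,12,19,53)]),prybar=np.vstack([box(-105,-5,-11,11,3,23),box(0,80,-12,12,3,6)]))
init=dict(scraper=(477,435,.12),prybar=(458,351,-.13))
c=cam("wrist"); save(c,sys.argv[1],s=1.3)
print(get_obs()["tool_pos"],get_obs()["tcp_rot"])
for q in sys.argv[2:]:
    e=proj(c,[init[q][0],init[q][1],15])[0][::-1]
    for r in trace(q,"wrist"):
        print(q,round(r["p"],2),r["mask"].sum(),np.round(r["at"]),e.round())
        if np.hypot(*(np.array(r["at"])-e))<90:
            m=r["mask"]; print(fitbox(P[q],[(c,m)],init[q]))
E
python3 m4.py w2.png scraper prybar
```

```text
[478.057 435.042 200.992] [ 3.141  0.001 -3.023]
scraper 0.6 3812 [174. 261.] [175. 259.]
(array([476.47 , 435.828,   0.108]), np.float64(0.021386990635282155))
```

View pics/w2.png

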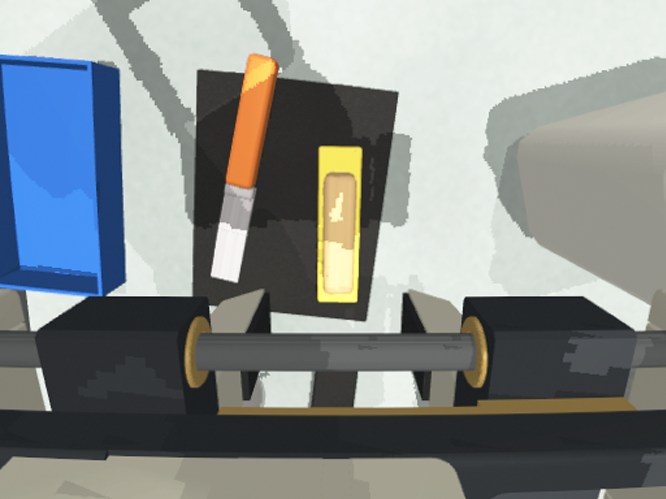

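Candidates: scraper only at scene (320,352), chosen; pry bar at scene (293,342), with an orange thing at about (370,338) not matching; grates are the grey ones at scene (187,212) and (215,228), while brown (236,377) and turquoise (111,290) are decoys. The crop shows the yellow-soled scraper at about (340,225), agreeing with the fit.

Request:
play_rows(
  rows=[
    [[-0.05,0.03,-0.8],[0,0,0]],
    [[0,0,-0.8],[0,0,0]],
    [[0,0,-0.8],[0,0,0]],
    [[0,0,-0.8],[0,0,0]],
    [[0,0,-0.8],[0,0,0]],
    [[0,0,-0.6],[0,0,0]],
    [[0,0,-0.4],[0,0,0]],
    [[0,0,-0.36],[0,0,0]],
    [[0,0,0],[0,0,0]],
  ],
)

```text
time: 7.88
tool_pos: [476.0, 436.2, 38.9]
tcp_rot: [-3.141, -0.001, -3.023]
contact_force: [0.1, -0.5, -0.1]
grip_width: 55.3
finger_force: 0.0
```

Request:
play_rows(
  rows=[
    [[0,0,0],[0,0,0]],
    [[0,0,0],[0,0,0]],
    [[0,0,0],[0,0,0]],
    [[0,0,0],[0,0,0]],
    [[0,0,0],[0,0,0]],
    [[0,0,0],[0,0,0]],
  ],
  hand=-1,
)

```text
time: 8.62
tool_pos: [476.3, 436.7, 39.8]
tcp_rot: [3.141, 0.001, -3.023]
contact_force: [0.2, 0.6, 3.0]
grip_width: 24.0
finger_force: 29.9
```

Request:
play_rows(
  rows=[
    [[0,0,1],[0,0,0]],
    [[0,0,1],[0,0,0]],
    [[0,-0.9,1],[0,0,0]],
    [[0,-1,1],[0,0,0]],
    [[-0.1,-1,0],[0,0,-0.1]],
    [[-0.1,-1,0],[0,0,-0.1]],
    [[-0.1,-1,0],[0,0,-0.1]],
    [[-0.1,-1,0],[0,0,-0.1]],
    [[-0.1,-1,0],[0,0,-0.1]],
    [[-0.1,-1,0],[0,0,-0.1]],
    [[-0.1,-1,0],[0,0,-0.1]],
    [[0,-1,0],[0,0,0]],
  ],
)

```text
time: 10.12
tool_pos: [454.6, 138.4, 159.1]
tcp_rot: [-3.141, -0.001, -3.12]
contact_force: [-0.4, -0.4, -2.0]
grip_width: 23.9
finger_force: 29.9
```

Request:
play_rows(
  rows=[
    [[0,-1,0],[0,0,0]],
    [[0,-1,0],[0,0,0]],
    [[0,-1,0],[0,0,0]],
    [[0,-1,0],[0,0,0]],
    [[0,-1,0],[0,0,0]],
    [[0,-1,-0.2],[0,0,0]],
    [[0,-1,-0.3],[0,0,0]],
    [[0,-0.7,-0.5],[0,0,0]],
    [[0,0,0],[0,0,0]],
    [[0,0,0],[0,0,0]],
  ],
)

```text
time: 11.38
tool_pos: [455.1, -91.1, 129.5]
tcp_rot: [3.141, -0.0, -3.121]
contact_force: [0.5, -0.0, -1.9]
grip_width: 23.7
finger_force: 29.9
```

```bash
cat > m5.py <<'E'
from h import *
import sys
np.set_printoptions(precision=1,suppress=True)
t=json.load(open("tray.json"))
def totray(w):
    d=np.array(w[:2])-t[:2]; c,s=np.cos(t[2]),np.sin(t[2]); return np.array([c*d[0]+s*d[1],-s*d[0]+c*d[1]])
o=get_obs(); print(o["tool_pos"],o["tcp_rot"],totray(o["tool_pos"]))
for n in("wrist","side","scene"):
    c=cam(n)
    for r in trace("flake0",n):
        if r["p"]<.3: continue
        pts=np.argwhere(r["mask"])[::5]; w=np.array([totray(onz(c,p,50)) for p in pts])
        print(n,round(r["p"],2),totray(onz(c,r["at"],50)),"range",w.min(0),w.max(0))
    if len(sys.argv)>1 and n==sys.argv[1]: save(c,sys.argv[2],s=1.3)
E
python3 m5.py wrist w3.png
```

```text
[455.1 -91.1 129.5] [ 3.1 -0.  -3.1] [-78.3 -69.5]
wrist 0.76 [-68.3  58.1] range [-92.5  26.5] [-44.3  83.8]
wrist 0.76 [-102.5    4.5] range [-127.7  -20.6] [-72.8  32. ]
side 0.62 [-64.7  58.8] range [-84.7  33. ] [-53.6  82.4]
scene 0.65 [-66.9  62.6] range [-87.7  31.7] [-41.6  80.1]
scene 0.59 [-92.9  15.2] range [-121.5  -13.8] [-78.2  30.3]
```

View pics/w3.png

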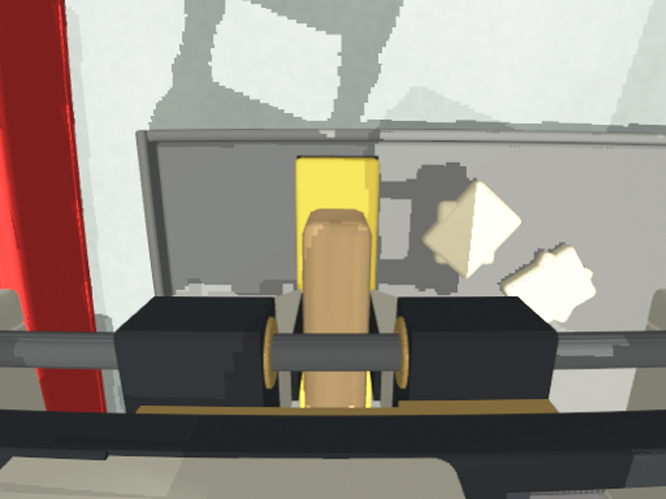

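The held scraper hangs straight above the tray, right of both flakes at about (470,228) and (550,285), and spans them in x. Lowering now.

Request:
play_rows(
  rows=[
    [[0,0,-0.6],[0,0,0]],
    [[0,0,-0.5],[0,0,0]],
    [[0,0,-0.3],[0,0,0]],
    [[0,0,-0.15],[0,0,0]],
    [[0,0,-0.08],[0,0,0]],
    [[0,0,0],[0,0,0]],
  ],
)

```text
time: 12.42
tool_pos: [455.3, -91.4, 81.6]
tcp_rot: [-3.142, 0.001, -3.12]
contact_force: [-2.9, 0.8, 7.4]
grip_width: 24.1
finger_force: 29.9
```

Request:
play_rows(
  rows=[
    [[-0.01,0.5,0],[0,0,0]],
    [[-0.01,0.5,0],[0,0,0]],
    [[-0.01,0.5,0],[0,0,0]],
    [[-0.01,0.5,0],[0,0,0]],
    [[-0.01,0.5,0],[0,0,0]],
    [[-0.01,0.5,0],[0,0,0]],
    [[-0.01,0.5,0],[0,0,0]],
    [[-0.01,0.5,0],[0,0,0]],
    [[-0.01,0.5,0],[0,0,0]],
    [[-0.01,0.5,0],[0,0,0]],
    [[-0.01,0.5,0],[0,0,0]],
    [[-0.01,0.5,0],[0,0,0]],
  ],
)

```text
time: 13.92
tool_pos: [452.6, 88.8, 81.6]
tcp_rot: [-3.14, 0.003, -3.12]
contact_force: [1.1, -2.9, 4.3]
grip_width: 24.3
finger_force: 29.9
```

Request:
play_rows(
  rows=[
    [[-0.01,0.4,0],[0,0,0]],
    [[-0.01,0.4,0],[0,0,0]],
    [[-0.01,0.4,0],[0,0,0]],
    [[-0.01,0.4,0],[0,0,0]],
    [[0,0.4,0],[0,0,0]],
    [[0,0.25,0],[0,0,0]],
    [[0,0,0],[0,0,0]],
    [[0,0,0],[0,0,0]],
  ],
)

```text
time: 14.92
tool_pos: [451.0, 156.8, 81.6]
tcp_rot: [3.141, 0.002, -3.12]
contact_force: [0.1, -0.9, 8.0]
grip_width: 23.9
finger_force: 29.9
```

```bash
python3 m5.py scene s5.png
```

```text
[451.  156.8  81.6] [ 3.1  0.  -3.1] [-77.6 178.5]
wrist 0.85 [-126.4  213. ] range [-144.2  195.9] [-105.3  233.6]
wrist 0.43 [-81.1 215.8] range [-83.  213.4] [-79.8 234.6]
scene 0.73 [-104.5  239.4] range [-124.2  230.6] [-79.8 259.1]
scene 0.54 [-34.1 250.6] range [-48.8 229.2] [-14.7 270.7]
```

View pics/s5.png

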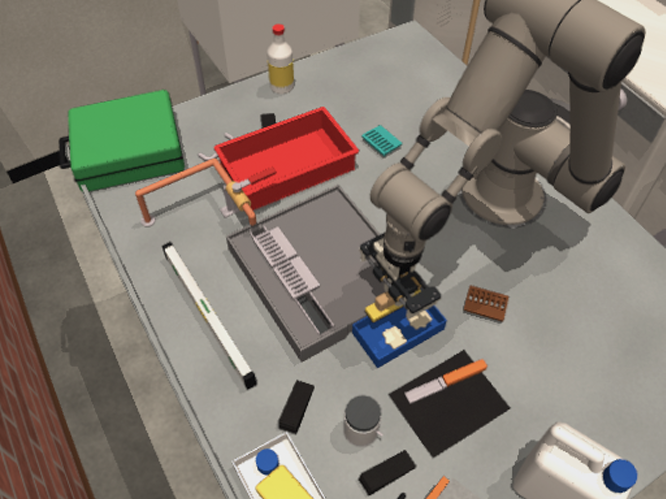

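Both flakes (scene crop (392,335), (418,318)) lie in the blue pan, and the tray floor is clear. Scraper goes back to the mat.

Request:
play_rows(
  rows=[
    [[0,-0.2,0.8],[0,0,0]],
    [[0,0,1],[0,0,0]],
    [[0,0.2,1],[0,0,0]],
    [[0.1,1,0.2],[0,0,0.1]],
    [[0.1,1,0],[0,0,0.1]],
    [[0.1,1,0],[0,0,0.1]],
    [[0.1,1,0],[0,0,0.1]],
    [[0.1,1,0],[0,0,0.1]],
    [[0.1,1,0],[0,0,0.1]],
    [[0.1,1,0],[0,0,0.1]],
    [[0.1,1,0],[0,0,0]],
    [[0.05,1,0],[0,0,0]],
  ],
)

```text
time: 16.73
tool_pos: [474.9, 427.6, 170.1]
tcp_rot: [3.142, -0.001, -3.022]
contact_force: [0.6, -0.2, -1.7]
grip_width: 23.9
finger_force: 29.9
```

```bash
python3 m5.py; python3 - <<'E'
from h import *
c=cam("wrist")
for q in("prybar",):
  for r in pinpoint(q,"wrist"): print(r["at"],r["p"],onz(c,r["at"],3))
E
```

```text
[474.9 427.6 170.1] [ 3.1 -0.  -3. ] [-48.4 448.7]
wrist 0.92 [-54.2 255.9] range [-73.2 237.1] [-35.7 274.3]
wrist 0.68 [-118.7  250.6] range [-140.   233.7] [-97.9 273. ]
side 0.52 [-65.1 177.9] range [-79.1 175.8] [-42.8 222.2]
side 0.5 [-22.5 556.8] range [-74.1 534.9] [ 59.2 627.5]
scene 0.63 [-101.9  239.3] range [-122.2  220.1] [-77.4 259.9]
scene 0.61 [-26.9 252.3] range [-46.5 229.2] [-12.4 271.7]
[153.4, 185.7] 0.8 [457.45961526 349.45891949   3.        ]
```

Request:
play_rows(
  rows=[
    [[0.03,0.3,-0.8],[0,0,0]],
    [[0,0,-0.9],[0,0,0]],
    [[0,0,-0.9],[0,0,0]],
    [[0,0,-0.8],[0,0,0]],
    [[0,0,-0.5],[0,0,0]],
    [[0,0,-0.25],[0,0,0]],
    [[0,0,-0.17],[0,0,0]],
    [[0,0,0],[0,0,0]],
    [[0,0,0],[0,0,0]],
  ],
)

```text
time: 18.25
tool_pos: [477.2, 435.2, 41.7]
tcp_rot: [3.141, 0.001, -3.023]
contact_force: [0.2, -0.5, -1.0]
grip_width: 24.2
finger_force: 29.9
```

Request:
play_rows(
  rows=[
    [[0,0,0],[0,0,0]],
    [[0,0,0],[0,0,0]],
    [[0,0,0],[0,0,0]],
    [[0,0,0.5],[0,0,0]],
    [[0,0,0.9],[0,0,0]],
    [[-0.1,-0.4,1],[0,0,-0.2]],
    [[-0.4,-0.5,1],[0,0,-0.4]],
    [[-0.5,-0.5,1],[0,0,-0.4]],
    [[-0.5,-0.5,0.8],[0,0,-0.4]],
    [[-0.5,-0.5,0],[0,0,-0.4]],
    [[0,-0.4,0],[0,0,0]],
    [[0,0,0],[0,0,0]],
  ],
  hand=0.2,
)

```text
time: 19.75
tool_pos: [417.4, 350.4, 197.4]
tcp_rot: [3.141, 0.001, 3.009]
contact_force: [0.3, 0.3, 0.1]
grip_width: 54.8
finger_force: 0.0
```

```bash
python3 m4.py w4.png scraper prybar
```

```text
[417.501 350.851 197.142] [3.141 0.    3.009]
scraper 0.81 2522 [196. 339.] [218. 342.]
(array([473.263, 433.589,   0.137]), np.float64(0.36282012654413975))
prybar 0.6 2937 [186. 262.] [212. 264.]
(array([457.796, 352.043,  -0.123]), np.float64(0.13542043236208512))
```

Request:
play_rows(
  rows=[
    [[-0.15,0.22,-0.9],[0,0,0]],
    [[0,0,-0.9],[0,0,0]],
    [[0,0,-0.9],[0,0,0]],
    [[0,0,-0.9],[0,0,0]],
    [[0,0,-0.9],[0,0,0]],
    [[0,0,-0.7],[0,0,0]],
    [[0,0,-0.4],[0,0,0]],
    [[0,0,-0.2],[0,0,0]],
    [[0,0,-0.12],[0,0,0]],
    [[0,0,0],[0,0,0]],
  ],
)

```text
time: 21.15
tool_pos: [412.6, 357.7, 19.7]
tcp_rot: [3.141, 0.0, 3.009]
contact_force: [0.7, -0.5, 0.2]
grip_width: 55.1
finger_force: 0.0
```

Request:
play_rows(
  rows=[
    [[0,0,0],[0,0,0]],
    [[0,0,0],[0,0,0]],
    [[0,0,0],[0,0,0]],
    [[0,0,0],[0,0,0]],
    [[0,0,0],[0,0,0]],
    [[0,0,0],[0,0,0]],
  ],
  hand=-1,
)

```text
time: 21.9
tool_pos: [412.4, 357.7, 19.5]
tcp_rot: [3.141, 0.0, 3.009]
contact_force: [-0.3, 0.3, 1.4]
grip_width: 21.9
finger_force: 29.9
```

Request:
play_rows(
  rows=[
    [[0,0,1],[0,0,0]],
    [[0,0,1],[0,0,0]],
    [[0,-0.5,1],[0,0,0]],
    [[0.1,-1,1],[0,0,0.12]],
    [[0.1,-1,0.33],[0,0,0.12]],
    [[0.1,-1,0],[0,0,0.12]],
    [[0.1,-1,0],[0,0,0.12]],
    [[0.1,-1,0],[0,0,0.12]],
    [[0.1,-1,0],[0,0,0.12]],
    [[0.1,-1,0],[0,0,0.12]],
    [[0.1,-1,0],[0,0,0.12]],
    [[0.1,-1,0],[0,0,0.13]],
  ],
)

```text
time: 23.4
tool_pos: [438.9, 71.5, 149.0]
tcp_rot: [-3.142, -0.001, -3.121]
contact_force: [0.9, 0.2, -1.0]
grip_width: 21.7
finger_force: 29.9
```

Request:
play_rows(
  rows=[
    [[0,-1,0],[0,0.2,0]],
    [[0,-1,0],[0,0.2,0]],
    [[0,-0.75,0],[0,0.22,0]],
    [[0,0,0],[0,0,0]],
    [[0,0,-0.5],[0,0,0]],
    [[0,0,-0.5],[0,0,0]],
    [[0,0,0],[0,0,0]],
    [[0,0,0],[0,0,0]],
  ],
)

```text
time: 24.4
tool_pos: [439.4, -9.5, 119.6]
tcp_rot: [3.14, -0.086, -3.121]
contact_force: [0.1, -0.1, -1.7]
grip_width: 21.9
finger_force: 29.9
```

```bash
cat > m6.py <<'E'
from h import *
import sys
np.set_printoptions(precision=1,suppress=True)
t=json.load(open("tray.json"))
def totray(w):
    d=np.array(w[:2])-t[:2]; c,s=np.cos(t[2]),np.sin(t[2]); return np.array([c*d[0]+s*d[1],-s*d[0]+c*d[1],*w[2:]])
o=get_obs(); print(o["tool_pos"],np.degrees(o["tcp_rot"]),totray(o["tool_pos"]),o["joint_positions"])
# predicted tip
Rm=R.from_euler("xyz",o["tcp_rot"]).as_matrix(); tip=o["tool_pos"]+Rm@np.array([-125,0,16.5]); print("tip pred",totray(tip))
ob=[]
for n in("wrist","side","scene"):
    c=cam(n)
    cv2.imwrite(f"/tmp/{n}.png",c["f"][:,:,::-1])
    for q in("grate0_lip","grate0","prybar"):
        for r in pinpoint(q,n):
            z=50 if q!="prybar" else tip[2]
            w=totray(onz(c,r["at"],z))
            if abs(w[0]+0)<130 and -170<w[1]<170: print(q,n,np.round(r["at"]),round(r["p"],2),w)
    if len(sys.argv)>1 and n==sys.argv[1]:
        cr=[int(v) for v in sys.argv[3].split(",")] if len(sys.argv)>3 else None
        f=c["f"].copy()
        for bx in(-88,12,112):
            Q=np.array([[38,bx-46,50],[38,bx+46,50],[106,bx+46,58],[106,bx-46,58]],float)
            cv2.polylines(f,[proj(c,tf(t[:3],Q)).round().astype(np.int32)],True,(255,0,255),1)
        u=proj(c,[tip])[0]; cv2.circle(f,(int(round(u[0])),int(round(u[1]))),3,(0,255,0),1)
        c["f"]=f; save(c,sys.argv[2],cr,float(sys.argv[4]) if len(sys.argv)>4 else 1.3)
E
python3 m6.py wrist w5.png
```

```text
[439.4  -9.5 119.6] [ 179.9   -4.9 -178.8] [-92.3  12.4 119.6] [-0.2  0.4  1.9 -0.   1.  -1.8]
tip pred [30.8 12.5 92.4]
prybar wrist [311. 258.] 0.9 [-44.6  11.5  92.4]
grate0 side [183. 276.] 0.64 [72.4  9.5 50. ]
grate0 side [200. 294.] 0.6 [ 84.1 -93.5  50. ]
prybar side [186. 246.] 0.68 [-44.9  21.5  92.4]
grate0 scene [217. 227.] 0.97 [79.7 23.5 50. ]
grate0 scene [191. 210.] 0.81 [ 78.5 -84.4  50. ]
prybar scene [188. 260.] 0.89 [-39.1   9.2  92.4]
```

View pics/w5.png

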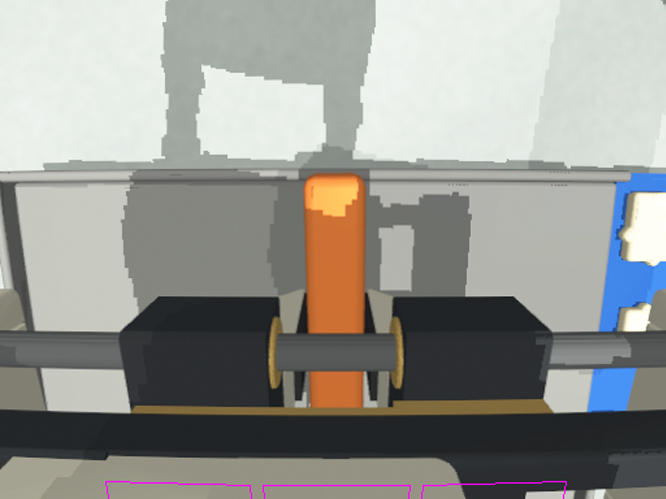

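```bash
python3 m6.py scene s6.png 150,270,170,320 5 | head -2; python3 - <<'E'
from h import *
o=get_obs();c=cam("wrist");Rm=R.from_euler("xyz",o["tcp_rot"]).as_matrix()
for L in(122,125,128): print(L,proj(c,[o["tool_pos"]+Rm@np.array([185-L,0,16.5-20])]), proj(c,[o["tool_pos"]+Rm@np.array([185-L,0,16.5])]))
E
```

```text
[439.4 -10.  119.3] [ 179.9   -5.  -178.9] [-92.4  11.9 119.3] [-0.2  0.4  1.9 -0.   1.  -1.8]
tip pred [30.7 12.  92. ]
122 [[260.70420575 128.03192296]] [[260.37387384 125.29334341]]
125 [[260.68536036 134.90225545]] [[260.35892099 131.33576939]]
128 [[260.66659012 141.70213579]] [[260.34402174 137.32416804]]
```

View pics/s6.png

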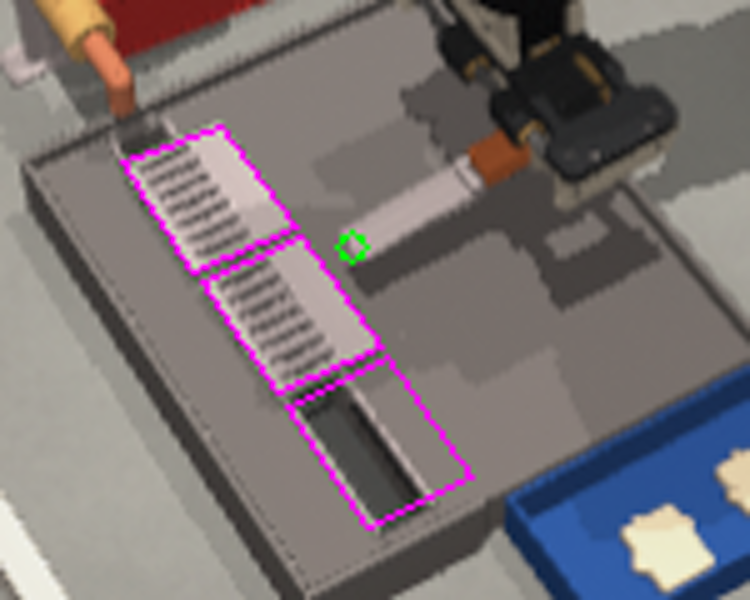

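Overlay matches both grates, tip mark (352,246) sits on the blade tip, in front of the middle grate at (330,300). Lower the tip to the floor.

Request:
play_rows(
  rows=[
    [[0,0,-0.6],[0,0,0]],
    [[0,0,-0.5],[0,0,0]],
    [[0,0,-0.3],[0,0,0]],
    [[0,0,-0.17],[0,0,0]],
    [[0,0,0],[0,0,0]],
    [[0,0,0],[0,0,0]],
  ],
)

```text
time: 26.4
tool_pos: [439.5, -10.0, 72.5]
tcp_rot: [3.14, -0.086, -3.122]
contact_force: [0.4, 0.4, -0.7]
grip_width: 21.9
finger_force: 29.9
```

Request:
play_rows(
  rows=[
    [[0,0,-0.02],[0,0,0]],
    [[0.24,0,0],[0,0,0]],
    [[0.22,0,0],[0,0,0]],
    [[-0.03,0,-0.18],[0,-0.31,0]],
    [[-0.03,0,-0.17],[0,-0.31,0]],
    [[0,0,0],[0,0,0]],
    [[0,0,0],[0,0,0]],
  ],
)

```text
time: 27.28
tool_pos: [451.9, -10.0, 61.3]
tcp_rot: [-3.142, 0.0, -3.122]
contact_force: [-1.3, -0.4, 3.4]
grip_width: 21.5
finger_force: 30.0
```

Request:
play_rows(
  rows=[
    [[0.15,0,0],[0,0,0]],
    [[0.15,0,0],[0,0,0]],
    [[0.12,0,0],[0,0,0]],
    [[0.1,0,0],[0,0,0]],
    [[0,0,0],[0,0,0]],
  ],
)

```text
time: 27.9
tool_pos: [465.9, -9.8, 61.3]
tcp_rot: [3.141, -0.003, -3.121]
contact_force: [-6.5, 0.6, 9.6]
grip_width: 21.8
finger_force: 30.0
```

Request:
play_rows(
  rows=[
    [[-0.03,0,0],[0,0,0]],
    [[0.05,0,0.29],[-0.01,0.5,0]],
    [[0.07,0,0.285],[-0.01,0.5,0]],
    [[0.09,0,0.28],[-0.01,0.5,0]],
    [[0.11,0,0.27],[-0.01,0.5,0]],
    [[0.13,0,0.265],[-0.01,0.5,0]],
    [[0.145,0,0.255],[-0.01,0.5,0]],
    [[0.16,0,0.245],[-0.01,0.5,0]],
    [[0.18,0,0.235],[-0.01,0.5,0]],
    [[0,0,0],[0,0,0]],
    [[0,0,0],[0,0,0]],
  ],
)

```text
time: 29.28
tool_pos: [494.3, -9.9, 124.6]
tcp_rot: [3.142, -0.558, -3.122]
contact_force: [-1.3, 1.4, 2.2]
grip_width: 21.9
finger_force: 30.0
```

```bash
python3 m6.py scene s7.png 150,270,170,320 5
```

```text
[494.3  -9.9 124.6] [ 180.   -32.  -178.9] [-37.5  10.9 124.6] [-0.1  0.7  1.3 -0.1  1.6 -1.7]
tip pred [59.8 11.  44.4]
prybar wrist [312. 256.] 0.64 [-4.   8.  44.4]
prybar wrist [313. 246.] 0.23 [-3.5  1.1 44.4]
grate0 side [198. 292.] 0.71 [ 84.3 -80.6  50. ]
grate0 side [176. 274.] 0.57 [87.1 42.7 50. ]
prybar side [186. 259.] 0.68 [14.1 34.7 44.4]
grate0_lip scene [190. 217.] 0.24 [ 57.5 -76.4  50. ]
grate0 scene [216. 225.] 0.78 [84.8 16.7 50. ]
grate0 scene [191. 211.] 0.75 [ 74.9 -82.2  50. ]
prybar scene [194. 252.] 0.58 [-26.7 -14.2  44.4]
```

View pics/s7.png

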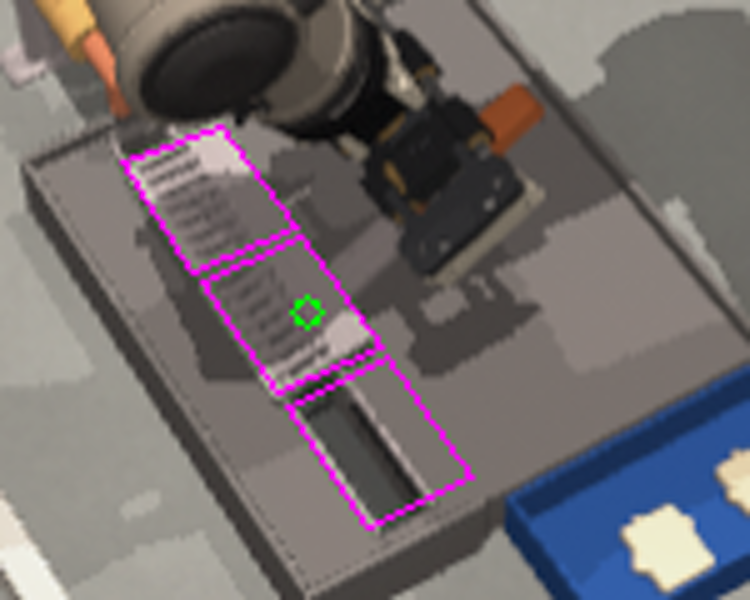

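Request:
play_rows(
  rows=[
    [[-0.18,0,-0.235],[0.01,-0.5,0]],
    [[-0.16,0,-0.245],[0.01,-0.5,0]],
    [[-0.145,0,-0.255],[0.01,-0.5,0]],
    [[-0.13,0,-0.265],[0.01,-0.5,0]],
    [[-0.11,0,-0.27],[0.01,-0.5,0]],
    [[-1,0,0],[0,0,0]],
    [[-0.5,0,0.5],[0,0,0]],
    [[0,0,1],[0,-0.4,0]],
    [[0,0,0],[0,-0.47,0]],
    [[0,0,0],[0,0,0]],
    [[0,0,0],[0,0,0]],
  ],
)

```text
time: 31.25
tool_pos: [427.1, -10.0, 131.4]
tcp_rot: [-3.139, -0.09, -3.122]
contact_force: [0.2, 0.5, -1.5]
grip_width: 21.7
finger_force: 30.0
```

```bash
python3 m6.py scene s8.png 150,270,170,320 4; python3 - <<'E'
import cv2,numpy as np
a=cv2.imread("pics/s8.png"); b=cv2.resize(cv2.imread("/tmp/side.png")[140:230,225:345],None,fx=4,fy=4,interpolation=cv2.INTER_CUBIC)
b=cv2.copyMakeBorder(b,0,a.shape[0]-b.shape[0],0,0,cv2.BORDER_CONSTANT) if b.shape[0]<a.shape[0] else b[:a.shape[0]]
m=np.hstack([a[:,:],b]); cv2.imwrite("pics/both8.png",cv2.resize(m,None,fx=790/m.shape[1],fy=790/m.shape[1]))
E
```

```text
[427.1 -10.  131.4] [-179.9   -5.2 -178.9] [-104.6   12.1  131.4] [-0.2  0.3  1.9 -0.   1.  -1.8]
tip pred [ 18.4  12.  103.8]
prybar wrist [310. 256.] 0.6 [-57.1   9.8 103.8]
grate0_lip side [198. 262.] 0.64 [ -8.3 -28.3  50. ]
grate0 side [202. 294.] 0.89 [ 79.1 -97.   50. ]
grate0 side [177. 277.] 0.59 [94.7 34.5 50. ]
prybar side [185. 245.] 0.61 [-52.4  14.5 103.8]
grate0 scene [190. 210.] 0.92 [ 75.8 -87.5  50. ]
grate0 scene [215. 229.] 0.75 [72.7 18.8 50. ]
prybar scene [182. 267.] 0.71 [-64.    9.7 103.8]
```

View pics/both8.png

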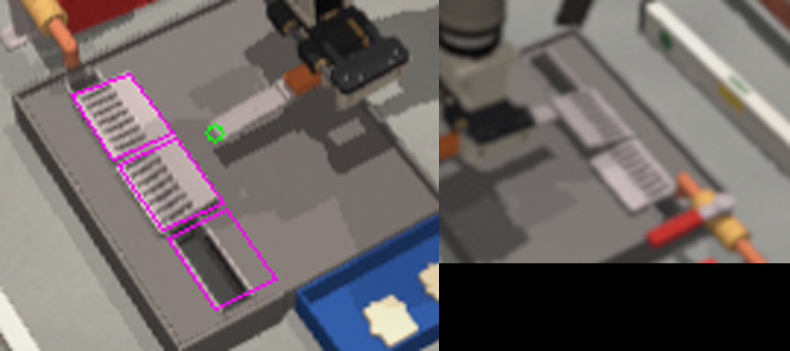

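```bash
cat > tilt.py <<'E'
from h import *
t=json.load(open("tray.json"))
def plate(y,th,dx=0,dy=0):
    B=box(-34,34,-46,46,0,8); a=np.radians(th); x=B[:,0]-34; z=B[:,2]
    X=34+x*np.cos(a)+z*np.sin(a); Z=-x*np.sin(a)+z*np.cos(a)
    return tf(t[:3],np.c_[X+72+dx,B[:,1]+y+dy,Z+50])
for n in("scene","side"):
    c=cam(n); T=trace("grate0",n)
    for y in(12,-88):
        e=proj(c,plate(y,0)).mean(0)[::-1]
        rs=[r for r in T if np.hypot(*(np.array(r["at"])-e))<10]
        if not rs: print(n,y,"none"); continue
        m=cv2.resize(rs[0]["mask"].astype(np.uint8),(1024,768),interpolation=0)>0
        out=[]
        for th in(0,4,8,12,16):
            b=0
            for dx in range(-4,5,2):
                for dy in range(-4,5,2):
                    h=hullimg(proj(c,plate(y,th,dx,dy))); b=max(b,(h&m).sum()/(h|m).sum())
            h=hullimg(proj(c,plate(y,th))); out.append((th,round((h&m).sum()/(h|m).sum(),3),round(b,3)))
        print(n,y,out)
E
python3 tilt.py
```

```text
scene 12 [(0, np.float64(0.881), np.float64(0.922)), (4, np.float64(0.885), np.float64(0.917)), (8, np.float64(0.901), np.float64(0.911)), (12, np.float64(0.905), np.float64(0.923)), (16, np.float64(0.894), np.float64(0.907))]
scene -88 [(0, np.float64(0.861), np.float64(0.877)), (4, np.float64(0.84), np.float64(0.873)), (8, np.float64(0.82), np.float64(0.878)), (12, np.float64(0.801), np.float64(0.854)), (16, np.float64(0.777), np.float64(0.832))]
side 12 [(0, np.float64(0.678), np.float64(0.764)), (4, np.float64(0.7), np.float64(0.814)), (8, np.float64(0.763), np.float64(0.841)), (12, np.float64(0.826), np.float64(0.883)), (16, np.float64(0.908), np.float64(0.911))]
side -88 [(0, np.float64(0.885), np.float64(0.924)), (4, np.float64(0.932), np.float64(0.932)), (8, np.float64(0.914), np.float64(0.919)), (12, np.float64(0.858), np.float64(0.895)), (16, np.float64(0.783), np.float64(0.832))]
```

Tilt comparison: the middle grate is now at 12-16 degrees (popped); the right one still lies flat. On to the right grate.

Request:
play_rows(
  rows=[
    [[0.12,-0.9,0],[0,0,0]],
    [[0.12,-0.9,0],[0,0,0]],
    [[0.12,-0.9,0],[0,0,0]],
    [[0.12,-0.63,-0.4],[0,0,0]],
    [[0,0,-0.6],[0,0,0]],
    [[0,0,-0.5],[0,0,0]],
    [[0,0,-0.3],[0,0,0]],
    [[0,0,-0.17],[0,0,0]],
    [[0,0,0],[0,0,0]],
    [[0,0,0],[0,0,0]],
  ],
)

```text
time: 33.3
tool_pos: [442.0, -109.9, 73.0]
tcp_rot: [-3.139, -0.087, -3.122]
contact_force: [0.4, -0.4, -0.8]
grip_width: 21.7
finger_force: 30.0
```

Request:
play_rows(
  rows=[
    [[0,0,-0.03],[0,0,0]],
    [[0.23,0,0],[0,0,0]],
    [[0.2,0,0],[0,0,0]],
    [[-0.03,0,-0.18],[0,-0.31,0]],
    [[-0.03,0,-0.17],[0,-0.32,0]],
    [[0,0,0],[0,0,0]],
    [[0.15,0,0],[0,0,0]],
    [[0.15,0,0],[0,0,0]],
    [[0.12,0,0],[0,0,0]],
    [[0.1,0,0],[0,0,0]],
    [[0,0,0],[0,0,0]],
  ],
)

```text
time: 34.67
tool_pos: [469.0, -109.9, 61.2]
tcp_rot: [-3.137, 0.001, -3.122]
contact_force: [0.2, 0.8, -0.7]
grip_width: 21.6
finger_force: 30.0
```

Request:
play_rows(
  rows=[
    [[0.07,0,-0.02],[0,0,0]],
    [[0.06,0,0],[0,0,0]],
    [[0,0,0],[0,0,0]],
  ],
)

```text
time: 35.05
tool_pos: [470.9, -109.8, 61.1]
tcp_rot: [-3.138, -0.003, -3.122]
contact_force: [-8.2, -0.4, 11.3]
grip_width: 22.0
finger_force: 30.0
```

Request:
play_rows(
  rows=[
    [[-0.05,0,0],[0,0,0]],
    [[0.05,0,0.29],[-0.01,0.5,0]],
    [[0.07,0,0.285],[-0.01,0.5,0]],
    [[0.09,0,0.28],[-0.01,0.5,0]],
    [[0.11,0,0.27],[-0.01,0.5,0]],
    [[0.13,0,0.265],[-0.01,0.5,0]],
    [[0.145,0,0.255],[-0.01,0.5,0]],
    [[0.16,0,0.245],[-0.01,0.5,0]],
    [[0.18,0,0.235],[-0.01,0.5,0]],
    [[0,0,0],[0,0,0]],
    [[0,0,0],[0,0,0]],
  ],
)

```text
time: 36.42
tool_pos: [497.9, -109.6, 124.8]
tcp_rot: [-3.138, -0.562, -3.122]
contact_force: [-5.7, 0.9, 4.5]
grip_width: 21.6
finger_force: 30.0
```

Request:
play_rows(
  rows=[
    [[-0.18,0,-0.235],[0.01,-0.5,0]],
    [[-0.16,0,-0.245],[0.01,-0.5,0]],
    [[-0.145,0,-0.255],[0.01,-0.5,0]],
    [[-0.13,0,-0.265],[0.01,-0.5,0]],
    [[-0.11,0,-0.27],[0.01,-0.5,0]],
    [[-1,0,0],[0,0,0]],
    [[-0.5,0,0.5],[0,0,0]],
    [[0,0,1],[0,-0.5,0]],
    [[0,0,1],[0,-0.5,0]],
    [[0,0.5,0.3],[0,-0.5,0]],
    [[0,0,0],[0,0,0]],
    [[0,0,0],[0,0,0]],
  ],
)

```text
time: 37.92
tool_pos: [432.2, -95.1, 169.8]
tcp_rot: [-3.133, -0.002, -3.122]
contact_force: [0.1, -0.6, -1.6]
grip_width: 21.9
finger_force: 30.0
```

```bash
python3 tilt.py; python3 m6.py
```

```text
scene 12 [(0, np.float64(0.892), np.float64(0.906)), (4, np.float64(0.892), np.float64(0.901)), (8, np.float64(0.898), np.float64(0.9)), (12, np.float64(0.892), np.float64(0.907)), (16, np.float64(0.884), np.float64(0.895))]
scene -88 [(0, np.float64(0.88), np.float64(0.911)), (4, np.float64(0.898), np.float64(0.93)), (8, np.float64(0.909), np.float64(0.937)), (12, np.float64(0.904), np.float64(0.952)), (16, np.float64(0.879), np.float64(0.959))]
side 12 [(0, np.float64(0.554), np.float64(0.61)), (4, np.float64(0.572), np.float64(0.657)), (8, np.float64(0.619), np.float64(0.681)), (12, np.float64(0.673), np.float64(0.73)), (16, np.float64(0.738), np.float64(0.763))]
side -88 none
[432.2 -95.1 169.5] [-179.6   -0.1 -178.9] [-101.2  -73.1  169.5] [-0.4  0.3  1.8 -0.   1.  -2. ]
tip pred [ 23.8 -73.3 152.8]
prybar wrist [311. 255.] 0.73 [-55.8 -76.2 152.8]
grate0 side [179. 275.] 0.73 [82.8 29.1 50. ]
grate0 side [196. 295.] 0.68 [ 98.  -79.5  50. ]
grate0 side [189. 260.] 0.16 [ 9.6 15.5 50. ]
prybar side [192. 259.] 0.51 [-48.9 -71.7 152.8]
grate0_lip scene [215. 230.] 0.48 [68.3 21.1 50. ]
grate0 scene [188. 207.] 0.78 [ 78.9 -99.5  50. ]
grate0 scene [218. 227.] 0.63 [80.9 24.4 50. ]
prybar scene [155. 251.] 0.73 [-56.4 -68.4 152.8]
```

Request:
play_rows(
  rows=[
    [[-0.06,1,0],[0,0,-0.09]],
    [[-0.06,1,0],[0,0,-0.09]],
    [[-0.06,1,0],[0,0,-0.09]],
    [[-0.06,1,0],[0,0,-0.09]],
    [[-0.06,1,0],[0,0,-0.09]],
    [[-0.06,1,0],[0,0,-0.09]],
    [[-0.06,1,0],[0,0,-0.09]],
    [[-0.06,1,0],[0,0,-0.09]],
    [[-0.06,1,0],[0,0,-0.09]],
    [[-0.06,1,0],[0,0,-0.09]],
    [[-0.06,1,0],[0,0,-0.09]],
    [[0,1,0],[0,0,-0.1]],
  ],
)

```text
time: 40.22
tool_pos: [412.2, 266.2, 170.3]
tcp_rot: [-3.133, -0.0, 3.008]
contact_force: [-0.3, -0.9, -1.8]
grip_width: 21.7
finger_force: 30.0
```

Request:
play_rows(
  rows=[
    [[0,1,0],[0,0,0]],
    [[0,1,0],[0,0,0]],
    [[0,1,-0.5],[0,0,0]],
    [[0,0.1,-1],[0,0,0]],
    [[0,0,-1],[0,0,0]],
    [[0,0,-1],[0,0,0]],
    [[0,0,-0.8],[0,0,0]],
    [[0,0,-0.4],[0,0,0]],
    [[0,0,-0.2],[0,0,0]],
    [[0,0,-0.05],[0,0,0]],
    [[0,0,0],[0,0,0]],
    [[0,0,0],[0,0,0]],
  ],
)

```text
time: 41.72
tool_pos: [412.7, 358.3, 22.4]
tcp_rot: [-3.134, 0.001, 3.008]
contact_force: [-1.1, 0.2, -1.6]
grip_width: 21.9
finger_force: 30.0
```

Request:
play_rows(
  rows=[
    [[0,0,-0.07],[0,0,0]],
    [[0,0,0],[0,0,0]],
  ],
)

```text
time: 41.98
tool_pos: [412.3, 358.1, 19.6]
tcp_rot: [-3.133, -0.0, 3.008]
contact_force: [-0.1, 0.6, -1.4]
grip_width: 21.9
finger_force: 30.0
```

Request:
play_rows(
  rows=[
    [[0,0,0],[0,0,0]],
    [[0,0,0],[0,0,0]],
    [[0,0,0.6],[0,0,0]],
    [[0,0,1],[0,0,0]],
    [[0,0,1],[0,0,0]],
    [[0,0,1],[0,0,0]],
    [[0.4,-0.8,0.6],[0,0,-0.8]],
    [[0.4,-0.8,0.6],[0,0,-0.8]],
    [[0.4,-0.8,0.6],[0,0,-0.8]],
    [[0.4,-0.8,0.6],[0,0,-0.8]],
    [[0.4,-0.8,0.6],[0,0,-0.8]],
  ],
  hand=0.2,
)

```text
time: 43.35
tool_pos: [472.6, 237.3, 218.4]
tcp_rot: [-3.134, 0.0, 2.446]
contact_force: [0.9, -0.1, -0.6]
grip_width: 55.1
finger_force: 0.0
```

Request:
play_rows(
  rows=[
    [[0.37,-0.95,0],[0,0,-0.51]],
    [[0.37,-0.95,0],[0,0,-0.51]],
    [[0.37,-0.95,0],[0,0,-0.51]],
    [[0.37,-0.95,0],[0,0,-0.51]],
    [[0.37,-0.95,0],[0,0,-0.51]],
    [[0.37,-0.95,0],[0,0,-0.51]],
    [[0.37,-0.95,0],[0,0,-0.51]],
    [[0.37,-0.95,0],[0,0,-0.51]],
    [[0.37,-0.95,0],[0,0,-0.51]],
    [[0.37,-0.95,0],[0,0,-0.51]],
    [[0.37,-0.95,0],[0,0,-0.51]],
    [[0.37,-0.95,0],[0,0,-0.51]],
  ],
  hand=1,
)

```text
time: 44.85
tool_pos: [605.8, -104.8, 217.7]
tcp_rot: [-3.133, -0.0, 1.593]
contact_force: [0.4, 0.5, -0.0]
grip_width: 91.9
finger_force: 0.0
```

```bash
python3 m6.py wrist w9.png; python3 - <<'E'
from h import *
c=cam("scene")
for q in("prybar","scraper"):
  for r in pinpoint(q,"scene"): print(q,r["at"],r["p"],onz(c,r["at"],3))
E
```

```text
[ 605.8 -104.8  217.7] [-179.5   -0.    91.3] [ 72.2 -86.2 217.7] [-0.3  0.5  1.3 -0.   1.3 -0.3]
tip pred [  72.4 -211.2  201.2]
grate0 wrist [182. 262.] 0.81 [ 74.2 -91.2  50. ]
grate0 side [179. 274.] 0.83 [79.9 32.1 50. ]
grate0 side [198. 295.] 0.69 [ 92.8 -84.   50. ]
grate0 scene [216. 228.] 0.71 [75.6 20.3 50. ]
grate0 scene [188. 209.] 0.57 [ 73.4 -97.5  50. ]
prybar [296.2, 337.9] 0.72 [462.4304477  354.15701246   3.        ]
scraper [319.0, 348.6] 0.7 [476.44619625 422.39541883   3.        ]
```

View pics/w9.png

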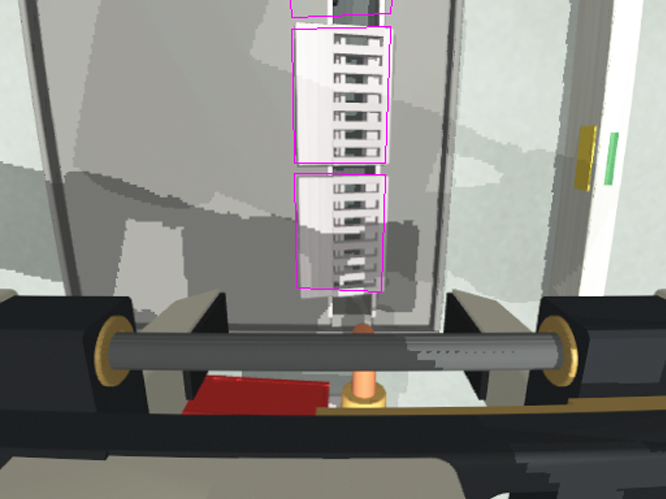

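Both grates show front edges raised relative to the flat outlines (296-298 vs 292 px left edge). Now grip the right one with the jaws tilted to match.

Request:
play_rows(
  rows=[
    [[0.1,-0.06,-0.6],[0,0.3,0]],
    [[0.11,0,-0.6],[0,0.3,0]],
    [[0.11,0,-0.6],[0,0.3,0]],
    [[0.11,0,-0.6],[0,0.3,0]],
    [[0.1,0,-0.52],[0,0.3,0]],
    [[-0.1,0,-0.46],[0,0,0]],
    [[-0.11,0,-0.5],[0,0,0]],
    [[-0.11,0,-0.5],[0,0,0]],
    [[-0.06,0,-0.3],[0,0,0]],
    [[-0.04,0,-0.2],[0,0,0]],
    [[0,0,0],[0,0,0]],
    [[0,0,0],[0,0,0]],
  ],
)

```text
time: 47.1
tool_pos: [609.2, -105.7, 71.7]
tcp_rot: [-2.925, -0.005, 1.595]
contact_force: [-0.1, 0.4, 0.8]
grip_width: 91.6
finger_force: 0.0
```

Request:
play_rows(
  rows=[
    [[0,0,0],[0,0,0]],
    [[0,0,0],[0,0,0]],
    [[0,0,0],[0,0,0]],
    [[0,0,0],[0,0,0]],
    [[0,0,0],[0,0,0]],
    [[0,0,0],[0,0,0]],
  ],
  hand=-1,
)

```text
time: 47.85
tool_pos: [610.1, -105.9, 71.6]
tcp_rot: [-2.927, -0.005, 1.595]
contact_force: [6.3, 0.1, -1.3]
grip_width: 67.5
finger_force: 30.0
```

Request:
play_rows(
  rows=[
    [[0,0,0.2],[0,0,0]],
    [[0,0,0.3],[0,0,0]],
    [[0,0,0.5],[0,0,0]],
    [[0,0,0.8],[0,0,0]],
    [[0,0,1],[0,0,0]],
    [[0,0,1],[0,-0.3,0]],
    [[0,0,1],[0,-0.4,0]],
    [[0,0,0.5],[0,-0.4,0]],
    [[0,0,0],[0,-0.4,0]],
    [[0,0,0],[0,0,0]],
  ],
)

```text
time: 49.1
tool_pos: [608.0, -105.6, 231.7]
tcp_rot: [-3.134, 0.0, 1.595]
contact_force: [-0.7, 1.2, -1.6]
grip_width: 67.5
finger_force: 30.0
```

```bash
cat > m7.py <<'E'
from h import *
np.set_printoptions(precision=1,suppress=True)
P=box(-155,155,-90,90,0,75)
for n in("scene","side","wrist"):
    c=cam(n); save(c,f"z_{n}.png",s=1.3)
    for r in trace("tote",n):
        if r["p"]<.4: continue
        print(n,r["p"],r["mask"].sum(),r["at"])
        m=r["mask"].astype(np.uint8); k,l,s,_=cv2.connectedComponentsWithStats(m); m=l==1+s[1:,4].argmax()
        if n!="wrist": print(fitbox(P,[(c,m)],(442,-355,0)))
        h=proj(c,tf((442,-355,0),P)); print(h.min(0),h.max(0))
E
python3 m7.py
```

```text
scene 0.87 2553 [115.1, 242.0]
(array([ 347. , -359.6,    1.1]), np.float64(0.3713048059474331))
[166.5  82.3] [273.7 163.8]
side 0.95 6743 [276.5, 290.1]
(array([ 447.5, -351.7,   -0. ]), np.float64(0.036948966526431315))
[231.3 228.7] [349.2 329.3]
side 0.43 892 [181.1, 337.6]
(array([ 442., -355.,    0.]), np.float64(1.0))
[231.3 228.7] [349.2 329.3]
```

Request:
play_rows(
  rows=[
    [[-0.44,-0.92,0],[0,0,0]],
    [[-0.44,-0.92,0],[0,0,0]],
    [[-0.44,-0.92,0],[0,0,0]],
    [[-0.44,-0.92,0],[0,0,0]],
    [[-0.44,-0.92,0],[0,0,0]],
    [[-0.44,-0.92,0],[0,0,0]],
    [[-0.44,-0.92,0],[0,0,0]],
    [[-0.44,-0.92,0],[0,0,0]],
    [[-0.44,-0.92,0],[0,0,0]],
    [[0,0,-0.8],[0,0,0]],
    [[0,0,0],[0,0,0]],
  ],
)

```text
time: 50.78
tool_pos: [489.1, -353.6, 204.1]
tcp_rot: [-3.13, -0.004, 1.595]
contact_force: [-0.2, -0.2, -1.8]
grip_width: 67.0
finger_force: 30.0
```

```bash
python3 m7.py; python3 -c "
from h import *
o=get_obs();print(o['tool_pos'],o['tcp_rot'],o['joint_positions'])"
```

```text
scene 0.81 4927 [120.8, 224.2]
(array([ 436.8, -361.4,   -0. ]), np.float64(0.05643268124280787))
[166.5  82.3] [273.7 163.8]
side 0.67 6068 [279.0, 286.4]
(array([ 444.6, -354.9,   -0. ]), np.float64(0.053627411204957065))
[231.3 228.7] [349.2 329.3]
wrist 0.6 46232 [138.3, 177.3]
[27.1 79.4] [389.1 277.1]
[ 490.55764937 -353.96846922  207.13520793] [-3.13437504e+00  8.63219793e-04  1.59595320e+00] [-0.74881701  0.51780059  1.33851512 -0.00589336  1.28983985 -0.77232377]
```

View pics/z_wrist.png

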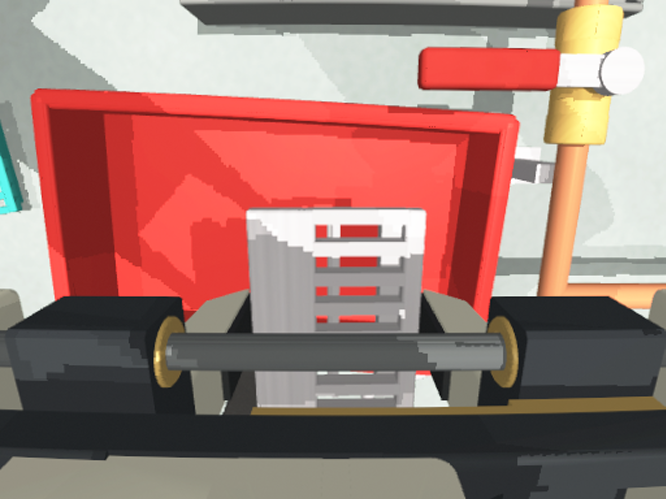

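```bash
python3 -c "
from h import *
c=cam('wrist')
for p in((92,35),(118,517)): print(onz(c,(p[0]/1.3,p[1]/1.3),75))
# lever sleeve ends
for p in((68,420),(68,558),(70,622)): print(onz(c,(p[0]/1.3,p[1]/1.3),143))
print(sorted(map(str,[ (d['at'],d['p'],onz(c,d['at'],137)) for d in pinpoint('valve_grip','wrist')])))
"
```

```text
[ 287.78351888 -257.84590242   75.        ]
[ 604.69133781 -267.86436743   75.        ]
[ 526.58311683 -250.55937225  143.        ]
[ 593.24587234 -247.82098437  143.        ]
[ 625.35211897 -247.04017572  143.        ]
['([49.8, 370.0], 0.79, array([ 557.57100929, -246.9991219 ,  137.        ]))']
```

The held grate hangs over the tote (rim corners at (35,92) and (517,118)); lower and release.

Request:
play_rows(
  rows=[
    [[0,0,-0.9],[0,0,0]],
    [[0,0,-0.9],[0,0,0]],
    [[0,0,-0.9],[0,0,0]],
    [[0,0,-0.9],[0,0,0]],
    [[0,0,-0.8],[0,0,0]],
    [[0,0,-0.6],[0,0,0]],
    [[0,0,-0.4],[0,0,0]],
    [[0,0,-0.2],[0,0,0]],
    [[0,0,-0.1],[0,0,0]],
    [[0,0,0],[0,0,0]],
  ],
)

```text
time: 52.42
tool_pos: [490.2, -354.2, 35.6]
tcp_rot: [-3.134, 0.0, 1.595]
contact_force: [-0.0, 1.1, -2.5]
grip_width: 67.6
finger_force: 30.0
```

Request:
play_rows(
  rows=[
    [[0,0,0],[0,0,0]],
    [[0,0,0],[0,0,0]],
    [[0,0,0],[0,0,0]],
    [[0,0,0.5],[0,0,0]],
    [[0,0,1],[0,0,0]],
    [[0,0,1],[0,0,0]],
    [[0,0,1],[0,0,0]],
    [[0,0,1],[0,0,0]],
    [[0,0,1],[0,0,0]],
    [[0.1,0.2,1],[0,0,0]],
    [[0.44,0.92,0],[0,0,0]],
    [[0.44,0.92,0],[0,0,0]],
  ],
  hand=0.8,
)

```text
time: 53.92
tool_pos: [519.7, -292.4, 232.0]
tcp_rot: [-3.135, 0.001, 1.594]
contact_force: [0.7, -0.3, -1.1]
grip_width: 82.6
finger_force: 0.0
```

Request:
play_rows(
  rows=[
    [[0.334,0.95,0],[0,0,0]],
    [[0.334,0.95,0],[0,0,0]],
    [[0.334,0.95,0],[0,0,0]],
    [[0.334,0.95,0],[0,0,0]],
    [[0.334,0.95,0],[0,0,0]],
    [[0.334,0.95,0],[0,0,0]],
    [[0.334,0.95,0],[0,0,0]],
    [[0.334,0.95,0],[0,0,0]],
    [[0.334,0.95,0],[0,0,0]],
    [[0.334,0.95,0],[0,0,0]],
    [[0,0,-0.5],[0,0.3,0]],
    [[0,0,-0.6],[0,0.3,0]],
  ],
  hand=1,
)

```text
time: 55.42
tool_pos: [619.5, -8.3, 197.4]
tcp_rot: [-3.048, -0.002, 1.596]
contact_force: [0.0, -0.0, 0.2]
grip_width: 91.8
finger_force: 0.0
```

Request:
play_rows(
  rows=[
    [[0,0,-0.8],[0,0.3,0]],
    [[0,0,-0.8],[0,0.3,0]],
    [[0,0,-0.7],[0,0.3,0]],
    [[0,0,0],[0,0,0]],
    [[0,0,0],[0,0,0]],
  ],
)

```text
time: 56.05
tool_pos: [619.8, -8.5, 128.9]
tcp_rot: [-2.925, -0.005, 1.594]
contact_force: [0.0, -0.9, 0.3]
grip_width: 91.6
finger_force: 0.0
```

Request:
play_rows(
  rows=[
    [[-0.1,0.06,-0.47],[0,0,0]],
    [[-0.1,0,-0.5],[0,0,0]],
    [[-0.1,0,-0.46],[0,0,0]],
    [[-0.06,0,-0.3],[0,0,0]],
    [[-0.04,0,-0.2],[0,0,0]],
    [[0,0,0],[0,0,0]],
    [[0,0,0],[0,0,0]],
  ],
)

```text
time: 56.92
tool_pos: [607.9, -6.1, 70.7]
tcp_rot: [-2.925, -0.005, 1.595]
contact_force: [0.3, 1.1, -0.3]
grip_width: 91.9
finger_force: 0.0
```

Request:
play_rows(
  rows=[
    [[0,0,0],[0,0,0]],
    [[0,0,0],[0,0,0]],
    [[0,0,0],[0,0,0]],
    [[0,0,0],[0,0,0]],
    [[0,0,0],[0,0,0]],
    [[0,0,0],[0,0,0]],
  ],
  hand=-1,
)

```text
time: 57.68
tool_pos: [608.1, -6.1, 70.5]
tcp_rot: [-2.925, -0.005, 1.595]
contact_force: [3.7, -0.8, -1.6]
grip_width: 67.6
finger_force: 30.0
```

Request:
play_rows(
  rows=[
    [[0,0,0.2],[0,0,0]],
    [[0,0,0.3],[0,0,0]],
    [[0,0,0.5],[0,0,0]],
    [[0,0,0.8],[0,0,0]],
    [[0,0,1],[0,0,0]],
    [[0,0,1],[0,-0.3,0]],
    [[0,0,1],[0,-0.4,0]],
    [[0,0,0.5],[0,-0.4,0]],
    [[0,0,0],[0,-0.4,0]],
    [[0,0,0],[0,0,0]],
  ],
)

```text
time: 58.92
tool_pos: [606.8, -6.0, 230.8]
tcp_rot: [-3.134, -0.0, 1.595]
contact_force: [-0.3, 0.1, -2.3]
grip_width: 67.4
finger_force: 30.0
```

Request:
play_rows(
  rows=[
    [[-0.66,-0.97,0],[0,0,0]],
    [[-0.66,-0.97,0],[0,0,0]],
    [[-0.66,-0.97,0],[0,0,0]],
    [[-0.66,-0.97,0],[0,0,0]],
    [[-0.66,-0.97,0],[0,0,0]],
    [[-0.66,-0.97,0],[0,0,0]],
    [[-0.66,-0.97,0],[0,0,0]],
    [[-0.66,-0.97,0],[0,0,0]],
    [[-0.66,-0.97,0],[0,0,0]],
    [[-0.66,-0.97,0],[0,0,0]],
    [[-0.66,-0.97,0],[0,0,0]],
    [[-0.66,-0.95,0],[0,0,0]],
  ],
)

```text
time: 60.42
tool_pos: [369.3, -355.5, 229.5]
tcp_rot: [-3.132, -0.001, 1.595]
contact_force: [-0.2, 0.1, -2.3]
grip_width: 67.5
finger_force: 30.0
```

Request:
play_rows(
  rows=[
    [[0,0,-0.7],[0,0,0]],
    [[0,0,-1],[0,0,0]],
    [[0,0,-1],[0,0,0]],
    [[0,0,-1],[0,0,0]],
    [[0,0,-1],[0,0,0]],
    [[0,0,0],[0,0,0]],
  ],
)

```text
time: 61.18
tool_pos: [369.2, -353.6, 86.6]
tcp_rot: [-3.13, -0.005, 1.595]
contact_force: [0.4, -0.6, -1.8]
grip_width: 67.5
finger_force: 30.0
```

Request:
play_rows(
  rows=[
    [[0.25,0,-0.6],[0,0,0]],
    [[0,0,-0.5],[0,0,0]],
    [[0,0,-0.3],[0,0,0]],
    [[0,0,-0.18],[0,0,0]],
    [[0,0,-0.08],[0,0,0]],
    [[0,0,0],[0,0,0]],
  ],
)

```text
time: 61.92
tool_pos: [377.6, -354.8, 38.7]
tcp_rot: [-3.134, 0.0, 1.595]
contact_force: [0.3, 0.5, -2.7]
grip_width: 67.5
finger_force: 30.0
```

Request:
play_rows(
  rows=[
    [[0,0,0],[0,0,0]],
    [[0,0,0],[0,0,0]],
    [[0,0,0],[0,0,0]],
    [[0,0,0.5],[0,0,0]],
    [[0,0,1],[0,0,0]],
    [[0,0,1],[0,0,0]],
    [[0,0,1],[0,0,0]],
    [[0,0,1],[0,0,0]],
    [[0,0,1],[0,0,0]],
    [[0,0,0.8],[0,0,0]],
    [[0.5,0,0],[0,0,1]],
    [[0.5,0,0],[0,0,1]],
  ],
  hand=0.8,
)

```text
time: 63.42
tool_pos: [407.9, -354.7, 229.3]
tcp_rot: [-3.134, 0.002, 1.879]
contact_force: [-1.4, -0.2, -0.6]
grip_width: 82.5
finger_force: 0.0
```

```bash
python3 - <<'E'
from h import *
np.set_printoptions(precision=1,suppress=True)
o=get_obs(); print(o['tool_pos'],o['tcp_rot'],o['joint_positions'])
for n in("scene","side","wrist"):
    c=cam(n)
    for q,z in(("grate0",20),("flake0",10),("prybar",3),("scraper",3),("valve_grip",137)):
        for d in pinpoint(q,n): print(n,q,np.round(d['at']),round(d['p'],2),onz(c,d['at'],z))
E
```

```text
[ 407.9 -354.7  229.3] [-3.1  0.   1.9] [-0.9  0.4  1.5 -0.   1.3 -1.2]
scene grate0 [232. 377.] 0.88 [251.3 255.1  20. ]
scene grate0 [117. 238.] 0.63 [ 372.4 -358.9   20. ]
scene grate0 [132. 207.] 0.6 [ 497.5 -348.1   20. ]
scene grate0 [110. 293.] 0.55 [ 186.2 -292.3   20. ]
scene flake0 [244. 322.] 0.66 [410.1 200.4  10. ]
scene flake0 [256. 304.] 0.58 [476.3 207.3  10. ]
scene prybar [295. 340.] 0.91 [456.6 353.5   3. ]
scene prybar [313. 229.] 0.55 [740.1 245.4   3. ]
scene valve_grip [134. 202.] 0.52 [ 557.7 -246.3  137. ]
scene valve_grip [128. 222.] 0.34 [ 494.1 -237.7  137. ]
side grate0 [306. 205.] 0.77 [ 173.2 -306.6   20. ]
side grate0 [273. 304.] 0.73 [ 495.9 -359.5   20. ]
side grate0 [288. 270.] 0.64 [ 374.3 -350.4   20. ]
side grate0 [182. 162.] 0.64 [247.5 232.5  20. ]
side flake0 [171. 205.] 0.4 [419.3 212.7  10. ]
side prybar [147. 204.] 0.44 [476.9 348.4   3. ]
side scraper [135. 196.] 0.57 [479.5 434.1   3. ]
wrist grate0 [67. 70.] 0.87 [ 177.3 -308.    20. ]
wrist grate0 [163. 236.] 0.73 [ 377.8 -355.6   20. ]
wrist grate0 [191. 325.] 0.72 [ 486.2 -356.6   20. ]
wrist flake0 [192. 323.] 0.39 [ 487.6 -360.4   10. ]
wrist flake0 [163. 231.] 0.24 [ 372.7 -359.8   10. ]
wrist valve_grip [128. 492.] 0.81 [ 556.7 -248.8  137. ]
```

Request:
play_rows(
  rows=[
    [[0.42,0.3,0],[0,0,-0.95]],
    [[0.42,0.3,0],[0,0,-0.95]],
    [[0.42,0.3,0],[0,0,-0.95]],
    [[0.42,0.3,0],[0,0,-0.95]],
    [[0.42,0.3,0],[0,0,-0.95]],
    [[0.42,0.3,0],[0,0,-0.95]],
    [[0.42,0.3,0],[0,0,-0.95]],
    [[0.42,0.3,0],[0,0,-0.95]],
    [[0.42,0.3,0],[0,0,-0.95]],
    [[0.42,0.3,0],[0,0,-0.95]],
    [[0.42,0.3,0],[0,0,-0.95]],
    [[0.4,0.27,0],[0,0,-0.95]],
  ],
  hand=-0.1,
)

```text
time: 65.82
tool_pos: [558.6, -247.2, 227.4]
tcp_rot: [-3.133, 0.0, 0.279]
contact_force: [-0.1, 0.4, 0.5]
grip_width: 41.4
finger_force: 0.0
```

Request:
play_rows(
  rows=[
    [[0,0,0],[0,0,-0.95]],
    [[0,0,0],[0,0,-0.95]],
    [[0,0,-0.5],[0,0,0]],
    [[0,0,-0.5],[0,0,0]],
    [[0,0,0],[0,0,0]],
    [[0,0,0],[0,0,0]],
  ],
)

```text
time: 66.58
tool_pos: [558.2, -247.7, 197.4]
tcp_rot: [-3.133, -0.0, 0.018]
contact_force: [0.0, 0.8, 0.0]
grip_width: 41.1
finger_force: 0.0
```

```bash
cat > v.py <<'E'
from h import *
np.set_printoptions(precision=3,suppress=True)
o=get_obs(); print(o['tool_pos'],o['tcp_rot'],o['joint_positions'])
ax=np.array([626.3,-246.4]); ob=[]
for n in("scene","side","wrist"):
    c=cam(n); save(c,f"v_{n}.png")
    for d in pinpoint("valve_grip",n)[:2]:
        w=onz(c,d['at'],137); a=np.degrees(np.arctan2(-(w[1]-ax[1]),-(w[0]-ax[0]))); print(n,np.round(d['at']),round(d['p'],2),w[:2],"angle",a,"r",np.hypot(*(w[:2]-ax)))
E
python3 v.py
```

```text
[ 558.189 -247.668  197.442] [-3.133 -0.     0.018] [-0.547  0.535  1.336  0.007  1.275  1.004]
scene [135. 202.] 0.64 [ 559.046 -245.617] angle -0.6669633700664969 r 67.25878345625128
side [220. 308.] 0.52 [ 563.977 -259.014] angle 11.44229407028358 r 63.58652327773375
side [174. 205.] 0.4 [371.657  83.979] angle -52.376311990961064 r 417.12511336287383
wrist [212. 259.] 0.6 [ 557.606 -249.1  ] angle 2.2505589745392713 r 68.7474776810439
```

Request:
play_rows(
  rows=[
    [[0,0,-0.7],[0,0,0]],
    [[0,0,-0.6],[0,0,0]],
    [[0,0,-0.5],[0,0,0]],
    [[0,0,-0.35],[0,0,0]],
    [[0,0,0],[0,0,0]],
    [[0,0,0],[0,0,0]],
  ],
)

```text
time: 67.62
tool_pos: [558.5, -247.7, 133.6]
tcp_rot: [-3.134, -0.001, 0.018]
contact_force: [0.7, -0.0, -0.2]
grip_width: 41.3
finger_force: 0.0
```

Request:
play_rows(
  rows=[
    [[0,0,0],[0,0,0]],
    [[0,0,0],[0,0,0]],
    [[0,0,0],[0,0,0]],
    [[0,0,0],[0,0,0]],
    [[0,0,0],[0,0,0]],
  ],
  hand=-1,
)

```text
time: 68.25
tool_pos: [558.2, -247.7, 133.3]
tcp_rot: [-3.134, -0.0, 0.018]
contact_force: [-0.1, 0.2, 1.8]
grip_width: 18.8
finger_force: 30.0
```

Request:
play_rows(
  rows=[
    [[0.012,-0.197,0],[0,0,0.625]],
    [[0.03,-0.195,0],[0,0,0.625]],
    [[0.047,-0.192,0],[0,0,0.625]],
    [[0.063,-0.187,0],[0,0,0.625]],
    [[0.079,-0.181,0],[0,0,0.625]],
    [[0.095,-0.173,0],[0,0,0.625]],
    [[0.11,-0.165,0],[0,0,0.625]],
    [[0.123,-0.154,0],[0,0,0.625]],
    [[0.136,-0.143,0],[0,0,0.625]],
    [[0,0,0],[0,0,0]],
    [[0,0,0],[0,0,0]],
    [[0,0,0],[0,0,0]],
  ],
)

```text
time: 69.75
tool_pos: [579.5, -295.9, 133.4]
tcp_rot: [-3.136, -0.0, 0.801]
contact_force: [3.8, -5.1, 1.3]
grip_width: 18.9
finger_force: 30.0
```

Request:
play_rows(
  rows=[
    [[0,0,0],[0,0,0]],
    [[0,0,0],[0,0,0]],
    [[0,0,0],[0,0,0]],
    [[0,0,0.4],[0,0,0]],
    [[0,0,0.8],[0,0,0]],
    [[0,0,1],[0,0,0]],
    [[0,0,1],[0,0,0]],
    [[-0.6,0.4,0.8],[0,0,0]],
    [[-0.8,0.8,0.3],[0,0,0]],
    [[-0.8,0.8,0],[0,0,0]],
    [[-0.8,0.8,0],[0,0,0]],
    [[0,0,0],[0,0,0]],
  ],
  hand=-0.1,
)

```text
time: 71.25
tool_pos: [488.0, -209.8, 263.6]
tcp_rot: [-3.134, -0.001, 0.804]
contact_force: [-0.1, 0.3, -0.8]
grip_width: 41.0
finger_force: 0.0
```

```bash
python3 v.py; python3 - <<'E'
from h import *
np.set_printoptions(precision=1,suppress=True)
for n in("scene","side"):
    c=cam(n)
    for q,z in(("grate0",20),("flake0",10),("prybar",3),("scraper",3)):
        for d in pinpoint(q,n): print(n,q,np.round(d['at']),round(d['p'],2),onz(c,d['at'],z))
    for r in trace("scraper",n)+trace("prybar",n):
        print(r["at"],r["p"])
a=cv2.imread("pics/v_scene.png")[40:384,110:400]; b=cv2.imread("pics/v_side.png")[90:340,140:400]
a=cv2.resize(a,None,fx=1.45,fy=1.45,interpolation=2); b=cv2.resize(b,None,fx=1.45,fy=1.45,interpolation=2)
b=cv2.copyMakeBorder(b,0,a.shape[0]-b.shape[0],0,0,cv2.BORDER_CONSTANT); cv2.imwrite("pics/final.png",np.hstack([a,b])); print(a.shape,b.shape)
E
```

```text
[ 488.013 -209.792  263.573] [-3.134 -0.001  0.804] [-0.552  0.34   1.462  0.002  1.346  0.215]
scene [127. 188.] 0.7 [ 582.97  -295.617] angle 48.63934330238783 r 65.572864406728
scene [243. 324.] 0.62 [457.911 252.275] angle -71.3415218047172 r 526.3377414847743
side [229. 322.] 0.63 [ 581.029 -311.057] angle 55.001560236066915 r 78.9303285639722
wrist [184. 397.] 0.62 [ 580.378 -295.007] angle 46.627022413810636 r 66.86958161786937
scene grate0 [232. 375.] 0.87 [253.9 250.4  20. ]
scene grate0 [132. 208.] 0.78 [ 493.1 -348.7   20. ]
scene grate0 [109. 292.] 0.77 [ 187.8 -299.6   20. ]
scene grate0 [131. 216.] 0.42 [ 468.7 -339.8   20. ]
scene grate0 [307. 345.] 0.29 [472.3 394.1  20. ]
scene flake0 [246. 320.] 0.68 [415.9 201.6  10. ]
scene flake0 [254. 303.] 0.54 [474.7 200.7  10. ]
scene flake0 [114. 169.] 0.51 [ 572.4 -502.    10. ]
scene prybar [296. 339.] 0.86 [460.9 355.8   3. ]
scene prybar [111. 168.] 0.24 [ 563.6 -525.4    3. ]
scene scraper [321. 350.] 0.72 [476.4 428.6   3. ]
[316.7, 350.1] 0.95
[293.2, 341.8] 0.8
[326.0, 274.0] 0.2
side grate0 [274. 305.] 0.82 [ 494.9 -362.7   20. ]
side grate0 [286. 270.] 0.72 [ 379.3 -344.5   20. ]
side grate0 [306. 205.] 0.57 [ 174.3 -306.9   20. ]
side grate0 [183. 165.] 0.54 [255.3 222.1  20. ]
side flake0 [165. 222.] 0.55 [489.8 211.8  10. ]
side flake0 [173. 201.] 0.55 [401.2 212.5  10. ]
side prybar [147. 200.] 0.5 [463.  357.9   3. ]
side scraper [283. 290.] 0.73 [ 442.3 -359.6    3. ]
side scraper [135. 196.] 0.63 [478.1 437.1   3. ]
[132.4, 192.8] 0.85
[146.5, 192.8] 0.72
[271.2, 304.2] 0.45
(499, 420, 3) (499, 377, 3)
```

View pics/final.png

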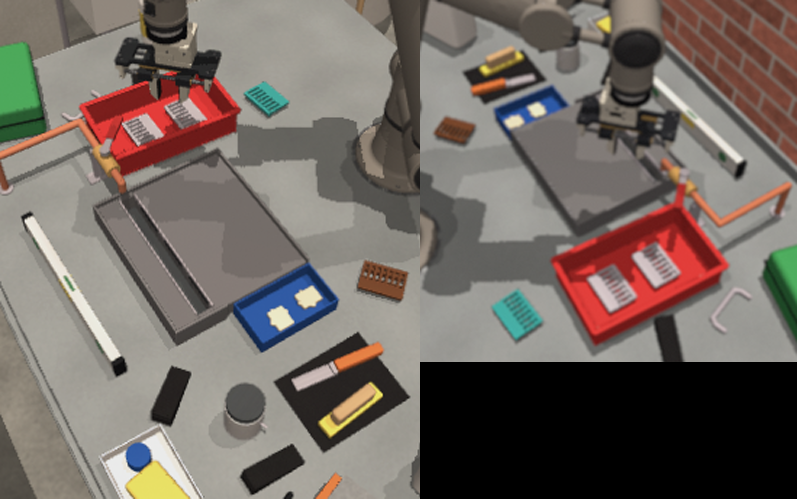

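Both grates sit in the tote and both flakes in the pan at about (280,318) and (308,297). The scraper and bar lie on the mat, the lever is at about 45 degrees, and the bystanders are unmoved. Handing in.

```bash
python3 -c "
from plant import bot
print(bot.close_job())"
```

```text
the job is handed in; nothing more can be done
None
```

The job is handed in: both flakes are in the pan, both grates were popped with the bar and are in the tote, the valve is at about 45° (camera readings run from 45° up), and the scraper and pry bar are on the mat, the bar's handle end overhanging it by about 9 mm as it did at the start.

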